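Restock and close up the breakfast jars

TASK

Restock the bread buffet: pour all the walnuts from the steel pouring cup into the open glass jar, then put the loose wooden lid on that jar and press it fully home; set the cup back upright on the counter. Press the lids of the two other jars fully home too, since both stand proud. Move every breadstick from the wooden delivery block to the white holder, standing right down on the bottom, and leave the pepper mill, jam jar and bun where they are.

Things in the scene. Friction and masses are not known exactly. Their poses are not given: they have to be found in the camera images.
- jar: The open glass jar, fixed, in the row of three jars: 100 mm wide, 110 high, inner width 92, floor at 6 mm; origin under its centre. In its mouth a white sealing collar (72 mm hole, top 4 mm below the rim) slides down up to 12 mm under 6 N and stays. A lid laid on it is held by the rim with 4 mm play, stands 12 mm proud, and needs a push of about 6 N until its flange meets the rim.
- lid: Loose wooden lid, 120 g, lying plug down beyond the jars: cork plug 84 mm wide, 16 deep; flange 104 wide, 6 thick; round knob 28 wide, 30 high on top; 52 mm high in all. Origin: centre of the plug's underside, z up. Fully home its origin is 94 mm above the jar's, unpressed 106 mm.
- scoop: Steel pouring cup, 180 g. Origin on its underside. Bowl 60 mm wide (y), 48 high, upright back at x = 60; the front slopes out 35 degrees above level from x = -28 to an open lip at x = -73, z = 36 mm. Level wooden bar handle, 14 wide (y), 18 high, from x = 60 to 150 mm, centre line at z = 39 mm: grip across it near x = 90. Nuts roll out when tipped lip down by 45 to 65 degrees.
- nut0: Walnut, a ball of 26 mm, 12 g; origin at its centre. 3 to 6 of the six are present, all in the cup at the start.
- nut1: Walnut, a ball of 26 mm, 12 g; origin at its centre. 3 to 6 of the six are present, all in the cup at the start.
- nut2: Walnut, a ball of 26 mm, 12 g; origin at its centre. 3 to 6 of the six are present, all in the cup at the start.
- nut3: Walnut, a ball of 26 mm, 12 g; origin at its centre. 3 to 6 of the six are present, all in the cup at the start.
- nut4: Walnut, a ball of 26 mm, 12 g; origin at its centre. 3 to 6 of the six are present, all in the cup at the start.
- nut5: Walnut, a ball of 26 mm, 12 g; origin at its centre. 3 to 6 of the six are present, all in the cup at the start.
- lid_a (a joint): Wooden lid of the closed jar of pale nuts (same size, fixed), in its mouth but standing proud. Value (m): how far it is pressed down, 0 = 12 mm above flush, 0.012 = fully home, flange on the glass. Starts at 0 to 0.006, slides straight down only, takes a push of about 7 N and stays where left.
- lid_a_top (a point): Centre of the top of lid_a's knob (28 mm across); 158 mm above the counter when fully up, 146 mm when home.
- lid_b (a joint): Wooden lid of the closed jar of dark nuts (same size, fixed), in its mouth but standing proud. Value (m): how far it is pressed down, 0 = 12 mm above flush, 0.012 = fully home, flange on the glass. Starts at 0 to 0.006, slides straight down only, takes a push of about 7 N and stays where left.
- lid_b_top (a point): Centre of the top of lid_b's knob (28 mm across); 158 mm above the counter when fully up, 146 mm when home.
- rack: Wooden delivery block 60 x 150 x 60 mm, fixed; origin at the centre of its underside. Three square blind holes 21 mm wide and 45 mm deep along its y at -45, 0, +45 mm hold the breadsticks upright.
- stick0: Breadstick, 16 x 16 mm and 170 mm long, 30 g; origin at the centre of its lower end, z along it. 1 to 3 of the three are present, standing loosely in the block, its lower end 15 mm above the counter, leaning a little.
- stick1: Breadstick, 16 x 16 mm and 170 mm long, 30 g; origin at the centre of its lower end, z along it. 1 to 3 of the three are present, standing loosely in the block, its lower end 15 mm above the counter, leaning a little.
- stick2: Breadstick, 16 x 16 mm and 170 mm long, 30 g; origin at the centre of its lower end, z along it. 1 to 3 of the three are present, standing loosely in the block, its lower end 15 mm above the counter, leaning a little.
- holder: White holder, fixed, 42 x 114 mm outside, 110 high; origin under its centre. Two inner walls (tops 16 mm below the rim) part it along y into three slots, each 34 mm (x) by 32 (y), centred at y = -36.7, 0, +36.7 mm; floor at z = 4 mm. Any stick may go in any slot.
- mill: Dark wooden pepper mill, 54 mm wide, 125 mm high; bystander, leave alone. Origin under its centre.
- jam: Small jam jar with a metal cap, 60 mm wide, 70 mm high; bystander, leave alone. Origin under its centre.
- bun: White bun, 76 mm wide, 45 mm high, on a saucer; bystander, leave alone. Origin under its centre.

How it is judged:
On the way, in this order (a step that is already met when the one before it is completed fails the run):
1. all walnuts that are present are inside the open jar (horizontal distance between each of nut0, nut1, nut2, nut3, nut4, nut5 and jar below 0.047 m and z of each of nut0, nut1, nut2, nut3, nut4, nut5 in the frame of jar below 0.09 m), for 0.3 s.
2. with the nuts inside, the loose lid is pressed fully home on that jar (z of lid in the frame of jar between 0.088 and 0.0965 m and horizontal distance between lid and jar below 0.008 m and angle between lid's own z axis and vertical below 0.06 rad), for 0.2 s.
At the end, for the whole second after the job is handed in: All walnuts in the jar; its lid centred within 8 mm, level, within 2.5 mm of home; lid_a and lid_b pressed 9.8 mm or more; every breadstick in the holder, lower end under 10 mm above the counter, lean under 0.3 rad; cup upright (0.15 rad) on the counter; all at rest (all of step 1 and all of step 2 and value of joint each of lid_a, lid_b above 0.0098 m and x of stick0 in the frame of holder between -0.021 and 0.021 m and y of stick0 in the frame of holder between -0.057 and 0.057 m and z of each of stick0, stick1, stick2 in the frame of holder below 0.01 m and angle between each of stick0, stick1, stick2's own z axis and vertical below 0.3 rad and linear speed of each of stick0, stick1, stick2, scoop below 0.05 m/s and x of stick1 in the frame of holder between -0.021 and 0.021 m and y of stick1 in the frame of holder between -0.057 and 0.057 m and x of stick2 in the frame of holder between -0.021 and 0.021 m and y of stick2 in the frame of holder between -0.057 and 0.057 m and height (world z) of scoop below 0.012 m and angle between scoop's own z axis and vertical below 0.15 rad); the robot touches nothing.
It fails at once if the mill is moved more than 40 mm (distance of mill from where it was at the start of the episode above 0.04 m).
It fails at once if the jam is moved more than 40 mm (distance of jam from where it was at the start of the episode above 0.04 m).
It fails at once if the bun is moved more than 40 mm (distance of bun from where it was at the start of the episode above 0.04 m).
Of nut0, nut1, nut2, nut3, nut4, nut5 only 3 to 6 are there at a start; the rules pass over those that are not, and their reading is None.
Of stick0, stick1, stick2 only 1 to 3 are there at a start; the rules pass over those that are not, and their reading is None.
At some moment in a run one of lid may be knocked a few centimetres aside while the robot is not near it.
It also fails if it takes over 210 s, if anything falls off the work surface, if the arm or the gripper's body presses on something with over 40 N, if the wrist force passes 120 N, or if a joint passes its speed limit or range.

ROBOT

A 6-joint arm with a two-finger parallel gripper is mounted at the origin on the work surface. World frame = base frame: x ahead of the robot, y to its left, z up, the work surface at z = 0. Lengths are in m, angles in rad, forces in N, time in s.
With the tool pointing down it reaches from about 0.425 to 0.95 m from the base axis. Payload 3.5 kg.
Tool frame: the origin (TCP) lies at the very end of the fingers, on their centre line; the grasp point (between the pads) lies 19 mm behind it; z points along the fingers, y is the line along which they close (so a half turn about z gives the same grasp; the last joint's range is limited). The gripper opens to 85 mm and grips with 20 to 120 N. Pads are 22 mm wide; open, the fingers measure 114 mm over their backs; the gripper's body (76 mm by 85 mm) begins 54 mm behind the grasp point. The pads swing forward as they close: fully open they stand 13 mm farther back than shut.
Start: joints at [-1.425, 0.286, 1.577, -0, 1.279, -0.15], TCP at [0.197, -0.646, 0.231] pointing down, gripper open.
Joint ranges: [-2.77, 2.77], [-0.9, 2.22], [0.21, 2.48], [-1.53, 4.67], [0.24, 2.81], [-2.84, 2.84]. Speed limits (rad/s): [2.79, 2.79, 3.14, 3.14, 3.14, 3.14].

INTERFACE

Orientations are given as a unit quaternion [x, y, z, w].
In Python, from plant import ctrl gives the robot as it stands.
- The arm moves only by the tool carry_out, never from a script. Its argument "deltas" is one flat list of numbers, 6 for each row, row after row: the shift along the tool's x, y, z in m, then the turn, a rotation vector about the tool's x, y, z in rad. A call has 1 to 5 rows; each row is the pose to reach, as a shift and turn from the pose commanded when the call began, along the tool's axes at that moment; what a row does not reach only later rows make up. A row lasts 1/8 s, in which the tool goes at most 62.5 mm and 10.7 degrees, less where a joint would pass 70% of its speed; a pose out of reach is approached as far as the arm can. A call with a gripper value outside its range is refused whole. "grip" is the opening in per cent of the stroke, from 0 (shut) to 100 (fully open), set as the call begins (left out, the last holds). The fingers move at their own pace and stop on an object; "grip_force" is the grip in N (left out, the last holds). Time passes only in rows, so rows that repeat a pose let the fingers close. It gives the time, the measured TCP pose, the force, the opening and the grip force at its end, in the units of the state.
- ctrl.get_state(): the state, without advancing time (a new reading comes with each control period).
- ctrl.read_camera(name): name is "side" or "top"; returns (picture, depth): 480x640x3 uint8, red, green, blue; 480x640 float32, m along the optical axis (not along the pixel's ray), 0 where there is no reading.
- ctrl.camera_model(name): a dict with "intrinsics" (3x3 intrinsics, pixels), "extrinsics" (4x4, takes a point from world to camera coordinates). Camera axes: x right, y down, z forward; pixel columns grow to the right and rows downward; lengths in m; the calibration is good to about 2 mm. A picture is of the moment at which its call begins. camera_model takes no time and is no camera call.
- ctrl.sign_off(): hands the job in; it is judged then, once.
Trained networks look in the newest picture that a camera, given by its name, has taken for a name from the list of things; names that differ only in an ending like _2 or _b are one class to them, and where a whole thing is asked for, a point or a joint stands for the part that bears it (a point fixed in the world has none). Each returns a list of dicts, best first, with "score" (0 to 1); they miss things now and then, are a little off and sometimes report something else, mostly with a low value. They report only what shows in the picture. A call takes as long as a camera call.
- ctrl.find_in(camera, query): "uv" ([column, row] in pixels, amid what is visible of it).
The state is a dict: "time": time; "qpos": joint angles; "dq": joint speeds; "joint_efforts": joint torques, N m; "eef_pos": TCP position; "tcp_rot": TCP orientation; "contact_force": force on the tool from outside, world axes, zero at the start; "wrist_torque": the same for the moment, N m; "opening": opening from 0.0 (shut) to 1.0 (fully open); "finger_force": force on a finger pad.
Only numpy, scipy, OpenCV 4.12 (cv2) and the standard library are available. Lean on these libraries where they do the work, as an engineer would, in place of code of your own. Each camera call takes 0.05 s, during which the arm holds its last target. There are 200 camera calls.

## Working session

There is one attempt and no reset: what is moved stays moved. The work goes in short steps, Python scripts to look and compute and a tool call to move; the robot and the scene stay as the last step left them, time stands still between calls to the robot, and variables do not carry over. Pictures are saved under pics/ and viewed, at most 14 in all, crops included, and the job is handed in when it is done.

Besides the shell and the picture viewer there is one more tool, called after "Request:" as name(argument=value, ...) on one line, values as JSON. carry_out: Moves the arm, as the interface text tells. Its arguments: {"type":"object","properties":{"deltas":{"type":"array"},"grip":{"type":"number"},"grip_force":{"type":"number"}},"required":["deltas"]}

```bash
ls; mkdir -p pics; python3 - <<'E'
from plant import ctrl
import cv2,numpy as np
for n in("side","top"):
    p,d=ctrl.read_camera(n); cv2.imwrite(f"pics/{n}0.png",p[:,:,::-1]); np.save(f"pics/{n}0.npy",d)
    m=ctrl.camera_model(n); print(n,np.round(m["intrinsics"],1).tolist(),np.round(m["extrinsics"],3).tolist())
print(ctrl.get_state())
E
```

```text
pics
side [[438.1, 0.0, 322.0], [0.0, 438.1, 240.1], [0.0, 0.0, 1.0]] [[-0.702, -0.711, -0.019, 0.411], [-0.493, 0.506, -0.707, 0.342], [0.513, -0.487, -0.707, 0.741], [0.0, 0.0, 0.0, 1.0]]
top [[460.6, 0.0, 320.9], [0.0, 460.6, 236.2], [0.0, 0.0, 1.0]] [[0.025, -1.0, 0.007, -0.013], [-0.991, -0.026, -0.135, 0.577], [0.135, -0.004, -0.991, 0.913], [0.0, 0.0, 0.0, 1.0]]
{'time': 0.1, 'qpos': array([-1.42499795e+00,  2.87111069e-01,  1.57803889e+00, -1.31780952e-05,
        1.27859399e+00, -1.50034261e-01]), 'dq': array([ 0.00025375, -0.00147692, -0.00319658, -0.00026304,  0.00167236,
        0.00096429]), 'joint_efforts': array([ 1.41500179e-03, -4.07294512e+01, -2.93698132e+01, -1.54775375e-04,
        3.40546903e-03,  9.05888484e-07]), 'eef_pos': array([ 0.19670266, -0.64508056,  0.23005834]), 'tcp_rot': array([ 9.89079460e-01,  1.47379325e-01, -4.02952841e-06, -1.07566034e-03]), 'contact_force': array([ 0.09016813, -0.34780817, -0.22533315]), 'wrist_torque': array([-8.59155333e-05, -5.60301595e-02, -1.67296682e-02]), 'finger_force': 0.0, 'opening': 1.0018521617280867}
```

View pics/side0.png

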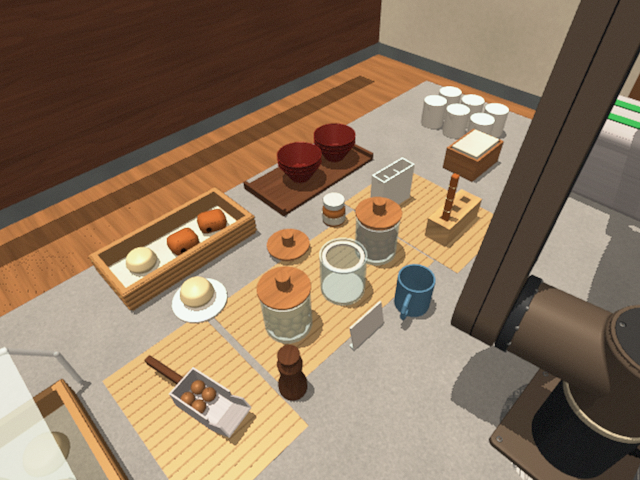

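View pics/top0.png

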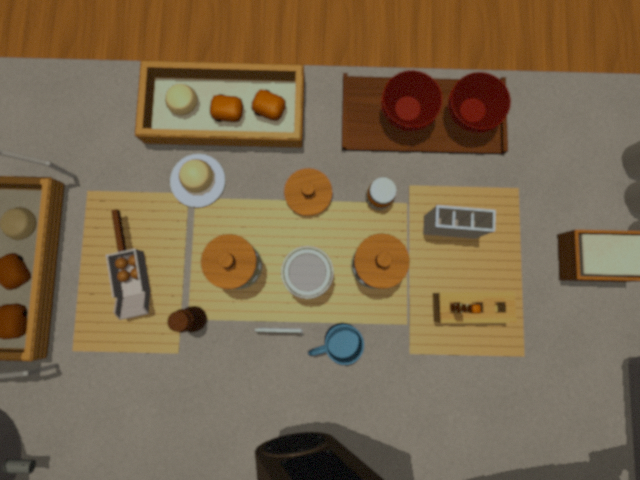

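The side view shows the scoop with nuts at (205,395), lid_a (285,290), jar (343,270), lid_b (378,215), loose lid (289,243), holder (392,183) and rack with one stick visible at (452,200). The top view shows the scoop at (127,285), handle towards (118,215), jar (308,273), lid (308,190), holder (465,220), rack (470,309), mill (187,320) and jam (382,192).

```bash
cat > h.py <<'E'
from plant import ctrl
import numpy as np, cv2
from scipy.spatial.transform import Rotation as R
def cam(n):
    m=ctrl.camera_model(n); return np.array(m["intrinsics"]),np.array(m["extrinsics"])
def onplane(n,u,v,z):
    K,E=cam(n); Ri=E[:3,:3].T; o=-Ri@E[:3,3]; r=Ri@np.linalg.solve(K,[u,v,1.]); return o+r*(z-o[2])/r[2]
def cloud(n,d):
    K,E=cam(n); v,u=np.mgrid[:480,:640]; P=np.stack([(u-K[0,2])/K[0,0]*d,(v-K[1,2])/K[1,1]*d,d],-1)
    W=(P-E[:3,3])@E[:3,:3]; W[d<=0]=np.nan; return W
def proj(n,p):
    K,E=cam(n); q=K@(E[:3,:3]@np.asarray(p)+E[:3,3]); return q[:2]/q[2]
def shot(n,name):
    p,d=ctrl.read_camera(n); cv2.imwrite(f"pics/{name}.png",p[:,:,::-1]); np.save(f"pics/{name}.npy",d); return p,cloud(n,d)
def delta(pos,rot=None):
    "tool-frame delta (shift, rotvec) from measured pose to world pose"
    s=ctrl.get_state(); T=R.from_quat(s["tcp_rot"]); dp=T.inv().apply(np.asarray(pos)-s["eef_pos"])
    rv=np.zeros(3) if rot is None else (T.inv()*rot).as_rotvec()
    return np.round(np.r_[dp,rv],4)
E
python3 - <<'E'
from h import *
for n in("top","side"):
    W=cloud(n,np.load(f"pics/{n}0.npy"))
    for q in ("jar","lid","scoop","lid_a_top","nut0","rack","stick0","holder","mill","jam","bun"):
        for r in ctrl.find_in(n,q)[:7]:
            if r["score"]>.3:
                u,v=np.round(r["uv"]).astype(int); print(n,q,round(r["score"],2),u,v,np.round(W[v,u],3))
W=cloud("top",np.load("pics/top0.npy"))
def box(u0,u1,v0,v1,z0,z1,c):
    w=W[v0:v1,u0:u1].reshape(-1,3); w=w[(w[:,2]>z0)&(w[:,2]<z1)]
    r=cv2.minAreaRect((w[:,:2]*1000).astype(np.float32)); print(c,len(w),"rect",np.round(r,1) if 0 else r,"mean",w.mean(0).round(4),"zmax",w[:,2].max().round(3))
box(425,505,200,245,.085,.12,"holder")
box(425,525,285,335,.045,.068,"rack")
box(425,525,270,335,.10,.25,"sticks")
box(275,340,240,310,.095,.13,"jar")
box(280,340,160,220,.012,.03,"lidflange")
box(295,322,178,202,.035,.08,"lidknob")
box(200,262,230,290,.13,.18,"knob a")
box(350,412,230,290,.13,.18,"knob b")
box(200,262,230,290,.105,.13,"fl a")
box(350,412,230,290,.105,.13,"fl b")
box(95,160,200,330,.03,.07,"scoop")
box(105,130,200,250,.03,.07,"handle")
E
```

```text
top jar 0.81 308 272 [0.504 0.027 0.008]
top jar 0.6 462 309 [ 0.437 -0.259  0.134]
top lid 0.96 380 262 [ 0.517 -0.106  0.155]
top lid 0.92 229 262 [0.511 0.167 0.15 ]
top lid 0.8 310 190 [0.671 0.026 0.054]
top scoop 0.88 125 285 [0.467 0.411 0.004]
top lid_a_top 0.82 227 261 [0.512 0.17  0.152]
top nut0 0.63 120 261 [0.516 0.415 0.029]
top nut0 0.61 122 276 [0.485 0.408 0.029]
top nut0 0.6 137 261 [0.516 0.374 0.044]
top nut0 0.43 135 272 [0.494 0.382 0.029]
top rack 0.68 480 306 [ 0.443 -0.322  0.047]
top stick0 0.85 465 307 [ 0.441 -0.26   0.147]
top holder 0.57 458 221 [ 0.621 -0.291  0.013]
top mill 0.65 187 319 [0.406 0.245 0.117]
top jam 0.87 378 195 [ 0.66  -0.112  0.069]
top bun 0.84 196 174 [0.698 0.263 0.053]
side jar 0.76 344 272 [0.463 0.056 0.11 ]
side jar 0.73 378 213 [ 0.512 -0.103  0.136]
side jar 0.54 197 294 [0.678 0.276 0.048]
side lid 0.89 378 212 [ 0.514 -0.106  0.136]
side lid 0.78 285 286 [0.5   0.176 0.14 ]
side lid 0.77 288 247 [0.664 0.036 0.022]
side scoop 0.79 211 405 [0.478 0.388 0.006]
side lid_a_top 0.69 282 288 [0.504 0.181 0.134]
side lid_a_top 0.3
[... 1795 characters left out ...]
7271423339844), 55.78190231323242) mean [ 0.5217 -0.1106  0.1534] zmax 0.159
fl a 2195 rect ((514.9451904296875, 174.9776153564453), (101.38504791259766, 103.5023422241211), 1.4920315742492676) mean [0.5138 0.1742 0.1222] zmax 0.13
fl b 2199 rect ((522.3177490234375, -112.11632537841797), (102.77674102783203, 103.17190551757812), 9.510902404785156) mean [ 0.522  -0.1117  0.1251] zmax 0.13
scoop 1231 rect ((512.6824951171875, 403.82403564453125), (224.4542999267578, 62.29826736450195), 13.882429122924805) mean [0.5025 0.4011 0.0418] zmax 0.055
handle 371 rect ((579.716064453125, 419.488525390625), (86.74169921875, 15.333316802978516), 14.675079345703125) mean [0.5789 0.4179 0.0454] zmax 0.053
```

```bash
python3 - <<'E'
from h import *
for n,(u0,u1,v0,v1) in {"top":(425,525,270,335),"side":(430,475,165,225)}.items():
    W=cloud(n,np.load(f"pics/{n}0.npy"))
    w=W[v0:v1,u0:u1].reshape(-1,3); w=w[(w[:,2]>.07)&(np.hypot(w[:,0]-.439,w[:,1]+.265)<.04)]
    for z in np.arange(.07,.2,.02):
        s=w[(w[:,2]>=z)&(w[:,2]<z+.02)]
        if len(s)>3: print(n,round(z,2),len(s),s.mean(0).round(4),np.percentile(s[:,:2],[5,95],axis=0).round(4).tolist())
# jar rim & flanges circle fit in both
from scipy.optimize import least_squares
def circ(w,r):
    return least_squares(lambda c:np.hypot(*(w[:,:2]-c).T)-r,w[:,:2].mean(0),loss="soft_l1",f_scale=.002).x.round(4)
for n in("top","side"):
    W=cloud(n,np.load(f"pics/{n}0.npy")).reshape(-1,3)
    for nm,c,z0,z1 in(("jar",(.499,.0275),.102,.116),("A",(.5148,.175),.112,.135),("B",(.5222,-.112),.112,.135),("lid",(.675,.0326),.012,.03)):
        s=W[(np.hypot(W[:,0]-c[0],W[:,1]-c[1])<.065)&(W[:,2]>z0)&(W[:,2]<z1)]
        if len(s)<10: print(n,nm,len(s)); continue
        print(n,nm,len(s),"mid",((np.percentile(s,1,axis=0)+np.percentile(s,99,axis=0))/2).round(4),cv2.minEnclosingCircle((s[:,:2]*1000).astype(np.float32)), "knobz",np.nanpercentile(W[np.hypot(W[:,0]-c[0],W[:,1]-c[1])<.01,2],[50,90]).round(4))
rot=R.from_matrix(np.diag([1.,-1,-1]))
print(delta([.439,-.266,.22],rot))
E
```

```text
top 0.07 26 [ 0.4387 -0.2596  0.0811] [[0.4318, -0.2609], [0.4455, -0.2587]]
top 0.09 27 [ 0.4384 -0.26    0.1001] [[0.4312, -0.2626], [0.4457, -0.2591]]
top 0.11 29 [ 0.4384 -0.2597  0.1207] [[0.4313, -0.2616], [0.4459, -0.2587]]
top 0.13 31 [ 0.4391 -0.2601  0.1392] [[0.4318, -0.2615], [0.4461, -0.2591]]
top 0.15 38 [ 0.4386 -0.2603  0.1597] [[0.4306, -0.2629], [0.4463, -0.259]]
top 0.17 100 [ 0.4388 -0.2651  0.1816] [[0.4314, -0.2726], [0.4465, -0.2594]]
side 0.07 51 [ 0.4332 -0.2663  0.0797] [[0.4279, -0.2751], [0.4412, -0.2625]]
side 0.09 55 [ 0.4332 -0.266   0.1001] [[0.4276, -0.2742], [0.442, -0.2618]]
side 0.11 56 [ 0.4333 -0.2655  0.1204] [[0.4276, -0.2731], [0.4417, -0.2623]]
side 0.13 60 [ 0.4334 -0.2663  0.14  ] [[0.4279, -0.2756], [0.4413, -0.2623]]
side 0.15 59 [ 0.4335 -0.2657  0.1604] [[0.4275, -0.2735], [0.4415, -0.2623]]
side 0.17 74 [ 0.4337 -0.2669  0.1805] [[0.4281, -0.275], [0.4415, -0.2614]]
top jar 935 mid [0.4987 0.0271 0.1077] ((498.9136657714844, 27.1939754486084), 49.695770263671875) knobz [0.0056 0.008 ]
top A 2203 mid [0.5146 0.1747 0.1223] ((514.2545776
[... 154 characters left out ...]
 52.14276885986328) knobz [0.1553 0.1569]
top lid 1653 mid [0.6746 0.0325 0.0221] ((675.4989013671875, 33.03131866455078), 52.328922271728516) knobz [0.0523 0.0543]
side jar 803 mid [0.4954 0.0241 0.1076] ((496.5221862792969, 23.50727653503418), 50.86659240722656) knobz nan
side A 1662 mid [0.5109 0.172  0.1249] ((511.4288330078125, 170.09564208984375), 52.9168586730957) knobz [0.1528 0.1543]
side B 1041 mid [ 0.5188 -0.1147  0.1228] ((520.0497436523438, -115.86197662353516), 53.279693603515625) knobz [0.1552 0.1579]
side lid 934 mid [0.6719 0.029  0.0227] ((672.2091674804688, 27.794189453125), 53.052398681640625) knobz [0.0518 0.0543]
[ 0.3424 -0.2926  0.0113 -0.     -0.      0.2958]
  return np.nanmean(a, axis, out=out, keepdims=keepdims)
```

Request:
carry_out(deltas=[0.07,-0.06,0,0,0,0.06,0.135,-0.12,0.005,0,0,0.12,0.2,-0.175,0.01,0,0,0.18,0.27,-0.235,0.01,0,0,0.24,0.34,-0.293,0.01,0,0,0.296], grip=100)

```text
time: 1.82
eef_pos: [0.3635, -0.3793, 0.2233]
tcp_rot: [1.0, -0.001, 0.0, 0.0]
contact_force: [0.0, 0.6, 0.3]
opening: 1.003
finger_force: 0.0
```

Request:
carry_out(deltas=[0,0,0,0,0,0])

```text
time: 1.95
eef_pos: [0.3644, -0.3778, 0.2232]
tcp_rot: [1.0, 0.003, 0.0, -0.0]
contact_force: [-0.1, 0.8, 0.9]
opening: 1.002
finger_force: 0.0
```

```bash
python3 - <<'E'
from h import *
rot=R.from_matrix(np.diag([1.,-1,-1]))
s=ctrl.get_state(); print(s["eef_pos"].round(4),s["qpos"].round(3),s["time"])
print(delta([.437,-.267,.136],rot))
E
```

```text
[ 0.3644 -0.3778  0.2232] [-9.970e-01 -4.000e-02  1.951e+00  1.000e-03  1.231e+00  5.680e-01] 1.95
[ 0.0731 -0.1103  0.0873 -0.0005 -0.0004  0.0054]
```

Request:
carry_out(deltas=[0.04,-0.06,0,0,0,0.005,0.073,-0.11,0,0,0,0.005,0.073,-0.11,0,0,0,0.005,0.073,-0.11,0.04,0,0,0.005,0.073,-0.11,0.087,0,0,0.005])

```text
time: 2.58
eef_pos: [0.4362, -0.2734, 0.1367]
tcp_rot: [1.0, -0.003, 0.001, 0.002]
contact_force: [-0.0, 0.2, -1.4]
opening: 1.001
finger_force: 0.0
```

Request:
carry_out(deltas=[0,0,0,0,0,0])

```text
time: 2.7
eef_pos: [0.4328, -0.2704, 0.1322]
tcp_rot: [1.0, -0.003, -0.004, -0.003]
contact_force: [-0.3, 0.8, 0.5]
opening: 0.998
finger_force: 0.0
```

```bash
python3 - <<'E'
from h import *
rot=R.from_matrix(np.diag([1.,-1,-1]))
print(delta([.437,-.267,.136],rot))
shot("side","s1")
p=cv2.imread("pics/s1.png"); cv2.imwrite("pics/s1c.png",cv2.resize(p[100:280,340:560],None,fx=3,fy=3))
E
```

```text
[ 0.0041 -0.0034 -0.0038 -0.0058  0.007  -0.0066]
```

View pics/s1c.png

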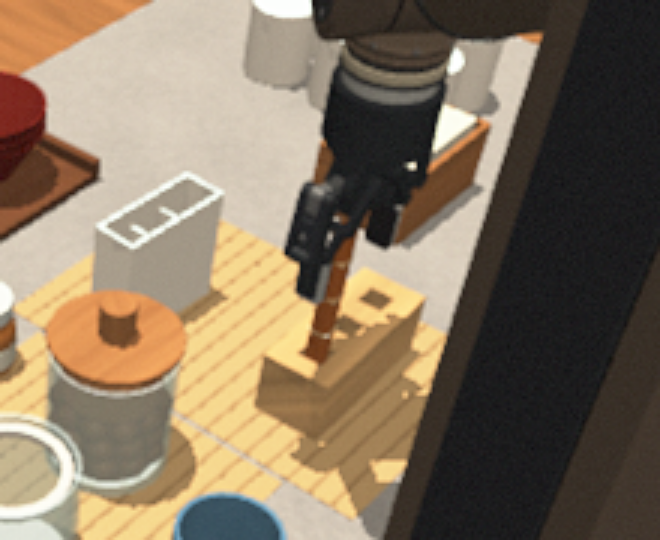

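The crop shows the stick (330,290) between the open fingers, and the two other rack holes are empty. So there is one stick. I'll grip it.

Request:
carry_out(deltas=[0.003,-0.003,-0.003,0,0,0,0.003,-0.003,-0.003,0,0,0,0.003,-0.003,-0.003,0,0,0,0.003,-0.003,-0.003,0,0,0,0.003,-0.003,-0.003,0,0,0], grip=0, grip_force=35)

```text
time: 3.38
eef_pos: [0.4391, -0.2685, 0.1399]
tcp_rot: [1.0, -0.003, 0.001, 0.001]
contact_force: [-0.3, -0.1, 2.9]
opening: 0.186
finger_force: 36.7
```

Request:
carry_out(deltas=[0,0,0,0,0,0,0,0,0,0,0,0,0,0,-0.03,0,0,0,0,0,-0.06,0,0,0,0,0,-0.09,0,0,0])

```text
time: 4.0
eef_pos: [0.4381, -0.2674, 0.2286]
tcp_rot: [1.0, -0.003, -0.001, -0.001]
contact_force: [0.1, -0.7, -1.6]
opening: 0.179
finger_force: 36.4
```

Request:
carry_out(deltas=[0,0,-0.03,0,0,0,0,0,-0.05,0,0,0,0,0,-0.05,0,0,0,0,0,-0.05,0,0,0])

```text
time: 4.5
eef_pos: [0.4381, -0.2675, 0.2773]
tcp_rot: [1.0, -0.003, -0.001, -0.001]
contact_force: [-0.2, 0.1, -0.6]
opening: 0.183
finger_force: 36.5
```

```bash
python3 - <<'E'
from h import *
rot=R.from_matrix(np.diag([1.,-1,-1]))
s=ctrl.get_state(); print(s["eef_pos"].round(4),s["opening"])
print(delta([.608,-.276,s["eef_pos"][2]],rot))
p,W=shot("side","s2"); cv2.imwrite("pics/s2c.png",cv2.resize(cv2.imread("pics/s2.png")[60:260,340:560],None,fx=3,fy=3))
shot("top","t2")
for c in("side","top"): print([(np.round(r["uv"]),round(r["score"],2)) for r in ctrl.find_in(c,"stick0")[:2]])
for n,f in(("side","s2"),("top","t2")):
    W=cloud(n,np.load(f"pics/{f}.npy")).reshape(-1,3); e=s["eef_pos"]
    w=W[(np.hypot(W[:,0]-e[0],W[:,1]-e[1])<.03)&(W[:,2]>.1)&(W[:,2]<e[2]-.004)]
    for z in np.arange(.1,.24,.02):
        q=w[(w[:,2]>=z)&(w[:,2]<z+.02)]
        if len(q)>3: print(n,z.round(2),len(q),q.mean(0).round(4))
    print("minz",w[:,2].min() if len(w) else None)
E
```

```text
[ 0.4381 -0.2675  0.2773] 0.18308171761658038
[ 0.1699  0.0076 -0.0004 -0.002   0.0022 -0.0052]
[(array([455., 162.]), 0.62)]
[(array([468., 310.]), 0.47)]
side 0.14 11 [ 0.4325 -0.2645  0.1576]
side 0.16 61 [ 0.4319 -0.264   0.1699]
side 0.18 66 [ 0.4323 -0.264   0.1896]
side 0.2 69 [ 0.4324 -0.2639  0.2094]
side 0.22 78 [ 0.4328 -0.2641  0.2297]
minz 0.15296196711056198
top 0.14 5 [ 0.4381 -0.2581  0.1561]
top 0.16 33 [ 0.4374 -0.2579  0.1691]
top 0.18 38 [ 0.437  -0.2582  0.1887]
minz 0.15428946288614367
```

View pics/s2c.png

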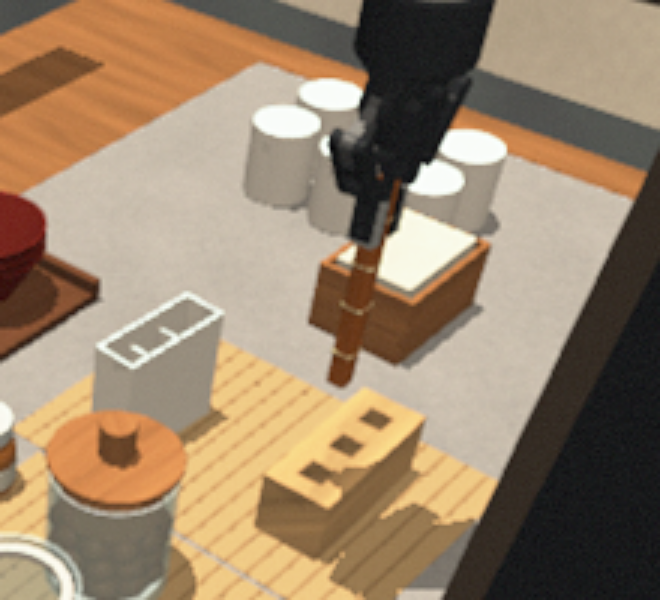

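The stick is held vertical with its lower end at about z=0.153, clear of the block. Next it goes to the middle slot.

Request:
carry_out(deltas=[0.05,0.003,0,0,0,-0.005,0.1,0.006,0,0,0,-0.005,0.15,0.008,0,0,0,-0.005,0.17,0.008,0,0,0,-0.005,0.17,0.008,0,0,0,-0.005])

```text
time: 5.32
eef_pos: [0.6093, -0.2766, 0.2774]
tcp_rot: [1.0, 0.001, -0.001, -0.001]
contact_force: [-0.1, -0.8, -0.5]
opening: 0.182
finger_force: 36.4
```

Request:
carry_out(deltas=[0,0,0,0,0,0,0,0,0,0,0,0])

```text
time: 5.58
eef_pos: [0.6078, -0.2771, 0.2792]
tcp_rot: [1.0, -0.0, -0.0, 0.0]
contact_force: [-0.6, -0.1, 0.1]
opening: 0.178
finger_force: 36.4
```

```bash
python3 - <<'E'
from h import *
rot=R.from_matrix(np.diag([1.,-1,-1]))
s=ctrl.get_state(); print(s["eef_pos"].round(4),s["opening"])
print(delta([.608,-.276,.132],rot))
shot("top","t3");shot("side","s3")
e=s["eef_pos"]
for n,f in(("side","s3"),("top","t3")):
    W=cloud(n,np.load(f"pics/{f}.npy")).reshape(-1,3)
    w=W[(np.hypot(W[:,0]-e[0],W[:,1]-e[1])<.03)&(W[:,2]>.125)&(W[:,2]<.25)]
    print(n,len(w),np.percentile(w,[3,97],axis=0).round(4).tolist())
    w=W[(abs(W[:,0]-.608)<.04)&(abs(W[:,1]+.276)<.075)&(W[:,2]>.09)&(W[:,2]<.118)]
    print(n,"holder",len(w),cv2.minAreaRect((w[:,:2]*1000).astype(np.float32)))
E
```

```text
[ 0.6078 -0.2771  0.2792] 0.17829071538890823
[ 0.0002 -0.0011  0.1472  0.      0.0002 -0.0008]
side 270 [[0.596, -0.2843, 0.1619], [0.611, -0.2695, 0.2473]]
side holder 632 ((607.5903930664062, -278.422607421875), (119.74394226074219, 47.641143798828125), 87.85905456542969)
top 219 [[0.5991, -0.2778, 0.161], [0.6137, -0.2665, 0.2463]]
top holder 604 ((609.8085327148438, -274.5116882324219), (114.62157440185547, 43.02821350097656), 86.53511810302734)
```

Request:
carry_out(deltas=[0.004,0,0.03,0,0,0,0.004,0,0.06,0,0,0,0.004,0,0.09,0,0,0,0.004,0,0.115,0,0,0,0.004,0,0.13,0,0,0])

```text
time: 6.3
eef_pos: [0.6118, -0.2768, 0.1477]
tcp_rot: [1.0, -0.0, -0.001, -0.0]
contact_force: [-0.3, -0.6, -0.8]
opening: 0.184
finger_force: 36.4
```

Request:
carry_out(deltas=[0,0,0.006,0,0,0,0,0,0.012,0,0,0,0,0,0.015,0,0,0,0,0,0.015,0,0,0])

```text
time: 6.8
eef_pos: [0.6129, -0.2771, 0.1345]
tcp_rot: [1.0, -0.0, 0.0, 0.0]
contact_force: [0.4, -0.1, 0.4]
opening: 0.183
finger_force: 36.4
```

Request:
carry_out(deltas=[0,0,0.003,0,0,0,0,0,0.005,0,0,0,0,0,0.005,0,0,0])

```text
time: 7.18
eef_pos: [0.6127, -0.277, 0.1291]
tcp_rot: [1.0, -0.0, 0.0, 0.0]
contact_force: [0.5, -0.8, -1.0]
opening: 0.179
finger_force: 36.6
```

Request:
carry_out(deltas=[0,0,0,0,0,0,0,0,0,0,0,0,0,0,0,0,0,0,0,0,-0.04,0,0,0,0,0,-0.09,0,0,0], grip=60)

```text
time: 7.8
eef_pos: [0.6118, -0.2764, 0.2181]
tcp_rot: [1.0, -0.0, -0.002, -0.001]
contact_force: [0.2, 0.6, 0.2]
opening: 0.598
finger_force: 0.0
```

Request:
carry_out(deltas=[0,0,-0.03,0,0,0,0,-0.04,-0.03,0,0,0,0,-0.1,-0.03,0,0,0,-0.03,-0.14,-0.03,0,0,0,-0.09,-0.16,-0.03,0,0,0], grip=0)

```text
time: 8.43
eef_pos: [0.5233, -0.1153, 0.2493]
tcp_rot: [1.0, 0.001, 0.0, 0.0]
contact_force: [-0.9, -1.3, 1.2]
opening: -0.003
finger_force: 0.0
```

```bash
python3 - <<'E'
from h import *
rot=R.from_matrix(np.diag([1.,-1,-1]))
s=ctrl.get_state(); print(s["eef_pos"].round(4),s["opening"])
print(delta([.5205,-.113,.18],rot))
for n in("side","top"):
    p,W=shot(n,n+"4"); W=W.reshape(-1,3)
    w=W[(abs(W[:,0]-.608)<.04)&(abs(W[:,1]+.276)<.075)&(W[:,2]>.125)&(W[:,2]<.25)]
    print(n,len(w),np.percentile(w,[3,97],axis=0).round(4).tolist(), w[:,2].max())
    t=w[w[:,2]>w[:,2].max()-.012]; print(t.mean(0))
    print([(np.round(r["uv"]),round(r["score"],2)) for r in ctrl.find_in(n,"stick0")[:2]])
E
```

```text
[ 0.5233 -0.1153  0.2493] -0.0032194340590583023
[-0.0028 -0.0023  0.0693  0.     -0.0008  0.0028]
side 140 [[0.6003, -0.2841, 0.1268], [0.6144, -0.2685, 0.1755]] 0.17642634349324468
[ 0.60605846 -0.27484525  0.17128706]
[(array([393., 163.]), 0.69), (array([288., 247.]), 0.61)]
top 111 [[0.6045, -0.2803, 0.1437], [0.619, -0.2656, 0.175]] 0.1757189140714966
[ 0.61145487 -0.27238706  0.1718827 ]
[(array([470., 211.]), 0.66)]
```

The stick stands in the middle slot (top at about 0.175, so its lower end is about 4 mm up). Next, press lid_b.

Request:
carry_out(deltas=[-0.002,-0.002,0.04,0,0,0,-0.003,-0.002,0.07,0,0,0,-0.003,-0.002,0.085,0,0,0,-0.003,-0.002,0.09,0,0,0,-0.003,-0.002,0.094,0,0,0])

```text
time: 9.25
eef_pos: [0.5217, -0.1158, 0.1562]
tcp_rot: [1.0, -0.0, 0.001, 0.0]
contact_force: [0.6, 0.0, 0.2]
opening: -0.003
finger_force: 0.0
```

Request:
carry_out(deltas=[0,0,0.003,0,0,0,0,0,0.006,0,0,0,0,0,0.009,0,0,0,0,0,0.009,0,0,0])

```text
time: 9.75
eef_pos: [0.5216, -0.1158, 0.1484]
tcp_rot: [1.0, -0.0, 0.002, 0.001]
contact_force: [-1.7, -0.3, 4.9]
opening: -0.002
finger_force: 2.7
```

Request:
carry_out(deltas=[0,0,0.002,0,0,0,0,0,0.003,0,0,0,0,0,0.004,0,0,0,0,0,0.005,0,0,0,0,0,0.005,0,0,0])

```text
time: 10.38
eef_pos: [0.5218, -0.1158, 0.1459]
tcp_rot: [1.0, 0.0, 0.001, 0.001]
contact_force: [-7.3, 1.3, 16.8]
opening: -0.0
finger_force: 8.2
```

Request:
carry_out(deltas=[0,0,0.001,0,0,0,0,0,0.002,0,0,0,0,0,0.002,0,0,0])

```text
time: 10.75
eef_pos: [0.5219, -0.1159, 0.1459]
tcp_rot: [1.0, 0.0, 0.001, 0.001]
contact_force: [-10.8, 3.6, 24.8]
opening: 0.0
finger_force: 12.2
```

Lid_b is home: it stalled at 0.146 under 25 N. Lid_a is next on the way.

Request:
carry_out(deltas=[0,0,-0.05,0,0,0,0,-0.06,-0.08,0,0,0,-0.004,-0.12,-0.08,0,0,0,-0.006,-0.18,-0.08,0,0,0,-0.009,-0.24,-0.08,0,0,0])

```text
time: 11.38
eef_pos: [0.5115, 0.1268, 0.22]
tcp_rot: [1.0, -0.0, 0.001, -0.0]
contact_force: [0.8, -0.1, -0.9]
opening: 0.001
finger_force: 0.0
```

Request:
carry_out(deltas=[0,-0.047,0,0,0,0,0,-0.047,0,0,0,0,0,-0.047,0,0,0,0])

```text
time: 11.75
eef_pos: [0.5116, 0.1716, 0.2192]
tcp_rot: [1.0, 0.0, 0.0, 0.0]
contact_force: [0.6, 0.5, -0.2]
opening: 0.002
finger_force: 0.0
```

```bash
python3 - <<'E'
from h import *
rot=R.from_matrix(np.diag([1.,-1,-1]))
s=ctrl.get_state(); print(s["eef_pos"].round(4),s["contact_force"])
print(delta([.5135,.172,.155],rot))
p,W=shot("side","s5"); c=(.519,-.115); W=W.reshape(-1,3); print(np.nanpercentile(W[np.hypot(W[:,0]-c[0],W[:,1]-c[1])<.01,2],[50,90]))
E
```

```text
[0.5116 0.1716 0.2192] [ 0.58007348  0.5320628  -0.19491433]
[ 0.0019 -0.0004  0.0642  0.0004 -0.0004  0.0003]
[0.14712384 0.1480691 ]
```

Request:
carry_out(deltas=[0.002,0,0.05,0,0,0,0.002,0,0.064,0,0,0,0.002,0,0.068,0,0,0,0.002,0,0.071,0,0,0,0.002,0,0.074,0,0,0])

```text
time: 12.42
eef_pos: [0.5143, 0.1713, 0.1478]
tcp_rot: [1.0, -0.0, 0.001, 0.0]
contact_force: [-4.4, -1.4, 6.4]
opening: -0.002
finger_force: 3.1
```

Request:
carry_out(deltas=[0,0,0.002,0,0,0,0,0,0.004,0,0,0,0,0,0.005,0,0,0,0,0,0.005,0,0,0])

```text
time: 12.92
eef_pos: [0.5145, 0.1714, 0.1459]
tcp_rot: [1.0, 0.0, 0.001, 0.001]
contact_force: [-10.1, -2.7, 18.0]
opening: 0.002
finger_force: 8.9
```

Lid_a is home too. Now to the cup.

Request:
carry_out(deltas=[0,0,-0.06,0,0,0,0.01,-0.06,-0.08,0,0,-0.06,0.02,-0.12,-0.08,0,0,-0.12,0.035,-0.18,-0.08,0,0,-0.18,0.048,-0.243,-0.08,0,0,-0.246], grip=100)

```text
time: 13.55
eef_pos: [0.5625, 0.4152, 0.2224]
tcp_rot: [0.992, 0.123, 0.002, -0.001]
contact_force: [1.8, -0.0, 0.1]
opening: 1.001
finger_force: 0.0
```

Request:
carry_out(deltas=[0,0,0,0,0,0,0,0,0,0,0,0])

```text
time: 13.8
eef_pos: [0.5615, 0.4131, 0.2209]
tcp_rot: [0.992, 0.123, 0.001, -0.0]
contact_force: [-0.2, -0.2, -1.1]
opening: 0.999
finger_force: 0.0
```

```bash
python3 - <<'E'
from h import *
rot=R.from_euler("z",14.2,degrees=True)*R.from_matrix(np.diag([1.,-1,-1]))
s=ctrl.get_state(); print(s["eef_pos"].round(4),s["qpos"].round(3))
for n in("side","top"):
    p,W=shot(n,n+"6"); W=W.reshape(-1,3)
    d=np.array([np.cos(np.radians(14.2)),np.sin(np.radians(14.2))]); l=(W[:,:2]-[.4755,.394])@d; m=(W[:,:2]-[.4755,.394])@[-d[1],d[0]]
    w=W[(l>.068)&(l<.16)&(abs(m)<.02)&(W[:,2]>.04)&(W[:,2]<.056)]
    print(n,len(w),cv2.minAreaRect((w[:,:2]*1000).astype(np.float32)), w[:,2].mean())
    k=(abs(W[:,0]-.5135)<.008)&(abs(W[:,1]-.172)<.008); print("A",np.nanmedian(W[k,2]))
print(delta([.562,.4147,.02],rot))
E
```

```text
[0.5615 0.4131 0.2209] [ 0.489  0.341  1.527 -0.     1.272  1.814]
side 317 ((580.5714111328125, 416.3548278808594), (77.8755874633789, 14.846759796142578), 13.569934844970703) 0.04765024464880418
A 0.1467032449787457
top 300 ((580.9659423828125, 420.60516357421875), (80.70184326171875, 15.83316421508789), 14.216816902160645) 0.04712927190707684
A 0.14560437215979116
[ 8.000e-04 -2.500e-03  2.011e-01 -1.000e-04 -1.200e-03 -3.500e-03]
```

Request:
carry_out(deltas=[0.002,-0.002,0.05,0,0,-0.003,0.003,-0.002,0.1,0,0,-0.003,0.003,-0.002,0.15,0,0,-0.003,0.003,-0.002,0.185,0,0,-0.003,0.003,-0.002,0.2,0,0,-0.003])

```text
time: 14.52
eef_pos: [0.5627, 0.4136, 0.0181]
tcp_rot: [0.992, 0.123, -0.002, 0.001]
contact_force: [0.4, -0.7, -0.8]
opening: 1.001
finger_force: 0.0
```

Request:
carry_out(deltas=[0,0,0,0,0,0,0,0,0,0,0,0])

```text
time: 14.78
eef_pos: [0.5653, 0.4162, 0.0228]
tcp_rot: [0.992, 0.124, 0.002, -0.001]
contact_force: [-0.2, 0.5, 0.9]
opening: 1.002
finger_force: 0.0
```

Request:
carry_out(deltas=[0,0,0,0,0,0,0,0,0,0,0,0,0,0,0,0,0,0,0,0,0,0,0,0,0,0,0,0,0,0], grip=0, grip_force=70)

```text
time: 15.4
eef_pos: [0.5636, 0.4156, 0.0203]
tcp_rot: [0.992, 0.124, -0.0, 0.0]
contact_force: [-1.3, -0.8, 1.3]
opening: 0.153
finger_force: 68.2
```

Request:
carry_out(deltas=[0,0,-0.01,0,0,0,0,0,-0.025,0,0,0,0,0,-0.05,0,0,0,0,0,-0.08,0,0,0,0,0,-0.11,0,0,0], grip_force=110)

```text
time: 16.02
eef_pos: [0.5636, 0.4157, 0.1318]
tcp_rot: [0.992, 0.124, 0.0, -0.0]
contact_force: [0.8, 0.8, -2.5]
opening: 0.145
finger_force: 107.4
```

Request:
carry_out(deltas=[0,0,-0.03,0,0,0,0,0,-0.06,0,0,0,0,0,-0.09,0,0,0,0,0,-0.12,0,0,0,0,0,-0.13,0,0,0])

```text
time: 16.65
eef_pos: [0.5644, 0.4162, 0.264]
tcp_rot: [0.992, 0.124, 0.003, -0.001]
contact_force: [0.3, 0.0, -1.4]
opening: 0.145
finger_force: 107.4
```

```bash
python3 - <<'E'
from h import *
s=ctrl.get_state(); e=s["eef_pos"];print(e.round(4),s["qpos"].round(3),s["opening"])
for n in("side","top"):
    p,W=shot(n,n+"7"); 
    T=R.from_quat(s["tcp_rot"]); L=T.inv().apply((W.reshape(-1,3)-e)); L[:,0]+=.09
    L[:,2]=-L[:,2]+.020  # scoop-ish frame
    w=L[(L[:,0]>-.1)&(L[:,0]<.07)&(abs(L[:,1])<.045)&(L[:,2]>-.05)&(L[:,2]<.08)]
    print(n,len(w),np.percentile(w,[1,50,99],axis=0).round(3).tolist())
    for a,b in((-.075,-.06),(-.05,-.03),(.05,.062)):
        q=w[(w[:,0]>a)&(w[:,0]<b)]; print(a,len(q),np.percentile(q[:,2],[5,95]).round(3) if len(q) else "")
    nn=ctrl.find_in(n,"nut0"); print([(np.round(r["uv"]).astype(int).tolist(),round(r["score"],2)) for r in nn if r["score"]>.3])
p=cv2.imread("pics/side7.png"); cv2.imwrite("pics/s7c.png",cv2.resize(p[180:460,60:360],None,fx=2,fy=2))
E
```

```text
[0.5644 0.4162 0.264 ] [0.491 0.319 1.476 0.    1.34  1.813] 0.1445918879658674
side 4869 [[-0.076, -0.029, 0.002], [0.001, 0.004, 0.026], [0.063, 0.031, 0.05]]
-0.075 408 [0.026 0.051]
-0.05 463 [0.006 0.043]
0.05 727 [0.014 0.048]
[([159, 311], 0.78), ([174, 317], 0.65), ([159, 327], 0.55), ([147, 319], 0.49)]
top 4793 [[-0.073, -0.031, -0.001], [-0.002, -0.007, 0.024], [0.064, 0.029, 0.048]]
-0.075 450 [0.025 0.045]
-0.05 606 [0.004 0.04 ]
0.05 481 [0.002 0.047]
[([57, 251], 0.56), ([58, 271], 0.51), ([68, 248], 0.4), ([74, 266], 0.39)]
```

View pics/s7c.png

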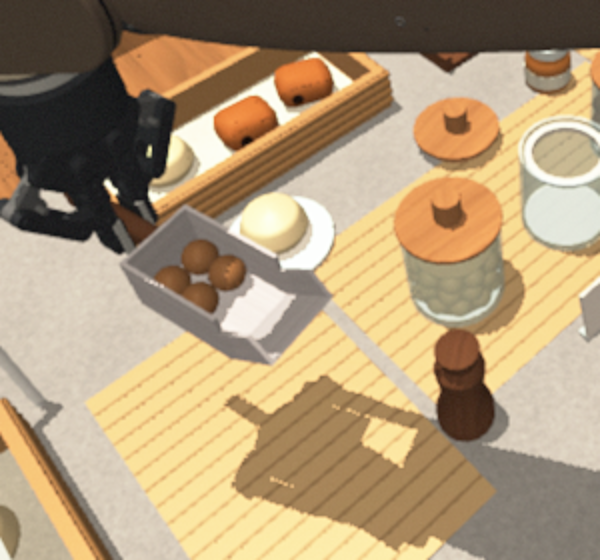

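The cup is held level with four nuts in it, at about (200,275) in the crop. Now carry it over the jar.

Request:
carry_out(deltas=[0,0.02,0,0,0,0.01,0,0.06,0,0,0,0.04,0.002,0.105,0,0,0,0.07,0.003,0.15,0,0,0,0.1,0.004,0.195,0,0,0,0.13])

```text
time: 17.48
eef_pos: [0.6153, 0.2248, 0.2586]
tcp_rot: [0.998, 0.058, -0.001, 0.0]
contact_force: [-0.2, 0.7, -2.1]
opening: 0.141
finger_force: 107.5
```

```bash
python3 - <<'E'
from h import *
rot=R.from_matrix(np.diag([1.,-1,-1]))
s=ctrl.get_state(); print(s["eef_pos"].round(4),s["qpos"].round(3)); print(delta([.671,.0255,.264],rot))
E
```

```text
[0.6153 0.2248 0.2586] [ 1.960e-01  2.250e-01  1.600e+00 -1.000e-03  1.318e+00  1.650e+00]
[ 0.0321  0.2044 -0.0053  0.0009  0.0022  0.1169]
```

Request:
carry_out(deltas=[0.007,0.045,-0.003,0,0,0.025,0.014,0.09,-0.005,0,0,0.05,0.022,0.14,-0.005,0,0,0.08,0.029,0.185,-0.005,0,0,0.105,0.032,0.204,-0.005,0,0,0.117])

```text
time: 18.1
eef_pos: [0.6711, 0.0251, 0.2636]
tcp_rot: [1.0, -0.001, -0.001, 0.0]
contact_force: [-0.9, 0.3, -2.0]
opening: 0.141
finger_force: 107.5
```

Request:
carry_out(deltas=[0,0,0,0,0,0,0,0,0,0,0,0])

```text
time: 18.35
eef_pos: [0.6709, 0.0299, 0.2646]
tcp_rot: [1.0, 0.001, -0.001, -0.0]
contact_force: [-0.1, -0.1, -2.0]
opening: 0.141
finger_force: 107.5
```

```bash
cat > pour.py <<'E'
from h import *
import sys
D=R.from_matrix(np.diag([1.,-1,-1])); l=np.array([-.164,0,-.016])
def pose(lip,deg): 
    r=D*R.from_euler("y",deg,degrees=True); return np.asarray(lip)-r.apply(l),r
def rows(seq):
    for lip,deg in seq: print(deg,delta(*pose(lip,deg)).tolist())
E
python3 - <<'E'
from pour import *
s=ctrl.get_state(); print(s["eef_pos"].round(4),s["qpos"].round(3))
rows([((.507,.0255,z),d) for z,d in((.24,10),(.21,18),(.18,25),(.16,28),(.15,30))])
for n in("side","top"):
    p,W=shot(n,n+"8"); e=s["eef_pos"]; w=W.reshape(-1,3); w=w[(w[:,2]>.22)&(w[:,2]<.30)&(abs(w[:,1]-e[1])<.045)&(w[:,0]<e[0]-.1)&(w[:,0]>e[0]-.2)]
    print(n,len(w),np.percentile(w,[1,99],axis=0).round(4).tolist())
    W=W.reshape(-1,3); q=W[(W[:,2]>.102)&(W[:,2]<.116)&(np.hypot(W[:,0]-.497,W[:,1]-.0257)<.06)]; print(len(q),np.percentile(q,[1,99],axis=0).round(4).tolist() if len(q) else "")
E
```

```text
[0.6709 0.0299 0.2646] [-1.070e-01  2.570e-01  1.551e+00  1.000e-03  1.334e+00  1.461e+00]
10 [0.0004, 0.0044, 0.0119, -0.0011, 0.1756, 0.0025]
18 [-0.003, 0.0044, 0.0192, -0.0013, 0.3153, 0.0024]
25 [-0.0085, 0.0044, 0.0298, -0.0014, 0.4374, 0.0024]
28 [-0.0116, 0.0044, 0.0418, -0.0015, 0.4898, 0.0023]
30 [-0.0138, 0.0044, 0.0465, -0.0015, 0.5247, 0.0023]
side 936 [[0.5046, -0.0018, 0.2474], [0.5705, 0.0588, 0.2965]]
816 [[0.4472, -0.0248, 0.1023], [0.5442, 0.0724, 0.113]]Traceback (most recent call last):
  File "<stdin>", line 6, in <module>
    return _quantile_unchecked(
        a, q, axis, out, overwrite_input, method, keepdims, weights)
    return _ureduce(a,
                    func=_quantile_ureduce_func,
    ...<5 lines>...
                    overwrite_input=overwrite_input,
                    method=method)
    r = func(a, **kwargs)
    result = _quantile(arr,
                       quantiles=q,
    ...<2 lines>...
                       out=out,
                       weights=wgt)
    slices_having_nans = np.isnan(arr[-1, ...])
                                  ~~~^^^^^^^^^
IndexError: index -1 is out of bounds for axis 0 with size 0
```

Request:
carry_out(deltas=[0,0.004,0.006,0,0.09,0,0,0.004,0.012,0,0.175,0,-0.003,0.004,0.019,0,0.315,0,-0.0085,0.004,0.03,0,0.437,0,-0.012,0.004,0.042,0,0.49,0])

```text
time: 19.08
eef_pos: [0.6577, 0.0267, 0.2224]
tcp_rot: [0.97, 0.002, 0.243, -0.001]
contact_force: [-0.1, -0.2, -3.1]
opening: 0.142
finger_force: 107.6
```

Request:
carry_out(deltas=[0,0,0,0,0,0,0,0,0,0,0,0])

```text
time: 19.32
eef_pos: [0.6601, 0.0255, 0.2244]
tcp_rot: [0.97, 0.001, 0.243, -0.0]
contact_force: [-0.1, -0.1, -1.8]
opening: 0.141
finger_force: 107.6
```

```bash
python3 - <<'E'
from pour import *
s=ctrl.get_state(); print(s["eef_pos"].round(4),s["qpos"].round(3))
r=R.from_quat(s["tcp_rot"]); print("lip",s["eef_pos"]+r.apply(l), (D.inv()*r).as_euler("yxz",degrees=True))
rows([((.507,.0255,z),d) for z,d in((.145,33),(.135,37),(.128,42),(.122,46),(.12,50),(.12,54),(.12,58))])
E
```

```text
[0.6601 0.0255 0.2244] [-0.14   0.029  1.936  0.105  0.693  1.363]
lip [0.50793634 0.02510221 0.16115877] [ 2.81337040e+01 -9.43679891e-03 -1.63945351e-01]
33 [-0.0077, 0.0, -0.0002, -0.0013, 0.0849, 0.0025]
37 [-0.0127, 0.0, -0.0028, -0.0014, 0.1547, 0.0025]
42 [-0.0174, -0.0, -0.011, -0.0015, 0.242, 0.0024]
46 [-0.0223, -0.0, -0.017, -0.0016, 0.3118, 0.0024]
50 [-0.0261, -0.0001, -0.0264, -0.0017, 0.3816, 0.0023]
54 [-0.0297, -0.0001, -0.0373, -0.0018, 0.4515, 0.0023]
58 [-0.034, -0.0001, -0.0479, -0.0019, 0.5213, 0.0022]
```

```bash
cat > kin.py <<'E'
import numpy as np
from scipy.optimize import least_squares
data=[([-1.425,.2871,1.578,1.2786],(.1967,-.6451,.2301)),([-.997,-.04,1.951,1.231],(.3644,-.3778,.2232)),([.489,.341,1.527,1.272],(.5615,.4131,.2209)),([.491,.319,1.476,1.34],(.5644,.4162,.264)),([.196,.225,1.6,1.318],(.6153,.2248,.2586)),([-.107,.257,1.551,1.334],(.6709,.0299,.2646)),([-.14,.029,1.936,.693],(.6601,.0255,.2244))]
def fk(q,p):
    a,b,d,L,e,c=p; f=q[1]+q[2]; g=f+q[3]
    r=c+a*np.sin(q[1])+b*np.sin(f)+L*np.sin(g); z=d+a*np.cos(q[1])+b*np.cos(f)+L*np.cos(g)
    return np.array([r*np.cos(q[0])-e*np.sin(q[0]),r*np.sin(q[0])+e*np.cos(q[0]),z])
fit=least_squares(lambda p:np.r_[np.concatenate([fk(q,p)-t for q,t in data]),.003*(p[5])],[.42,.4,.16,.22,.1,0]); P=fit.x
def ik(rz,tilt):
    return least_squares(lambda q:np.r_[fk([0,*q],P)[[0,2]]-rz,(q.sum()-np.pi+tilt)*.3],[0.,1.9,.6]).x
if __name__=="__main__":
    print(P.round(4),abs(fit.fun).max())
    for x in(.507,.53):
      for zl in(.12,.15):
        for t in(28,40,45,50,55,60):
            T=np.radians(t); ux,uz=np.cos(T),np.sin(T)
            r=x+.164*ux-.016*uz; z=zl+.164*uz+.016*ux-.0  # TCP = lip + .164 along handle, tool z .016
            r=x+.164*ux+.016*np.sin(T); z=zl+.164*uz-.016*np.cos(T)
            print(x,zl,t,ik((r-.005,z),T).round(3))
E
python3 kin.py
```

```text
[0.4474 0.5611 0.211  0.2472 0.1033 0.0043] 0.013946453450862862
0.507 0.12 28 [0.078 1.967 0.609]
0.507 0.12 40 [-0.056  2.099  0.401]
0.507 0.12 45 [-0.11   2.155  0.311]
0.507 0.12 50 [-0.162  2.211  0.22 ]
0.507 0.12 55 [-0.212  2.267  0.126]
0.507 0.12 60 [-0.259  2.323  0.03 ]
0.507 0.15 28 [0.046 1.94  0.666]
0.507 0.15 40 [-0.089  2.07   0.462]
0.507 0.15 45 [-0.144  2.126  0.374]
0.507 0.15 50 [-0.197  2.182  0.285]
0.507 0.15 55 [-0.249  2.238  0.193]
0.507 0.15 60 [-0.299  2.294  0.1  ]
0.53 0.12 28 [0.127 1.913 0.613]
0.53 0.12 40 [-0.004  2.048  0.399]
0.53 0.12 45 [-0.056  2.105  0.307]
0.53 0.12 50 [-0.106  2.162  0.213]
0.53 0.12 55 [-0.154  2.219  0.117]
0.53 0.12 60 [-0.199  2.275  0.018]
0.53 0.15 28 [0.096 1.887 0.669]
0.53 0.15 40 [-0.036  2.02   0.459]
0.53 0.15 45 [-0.089  2.077  0.369]
0.53 0.15 50 [-0.141  2.134  0.276]
0.53 0.15 55 [-0.191  2.19   0.182]
0.53 0.15 60 [-0.238  2.247  0.085]
```

Tilting the tool outward would run joint 5 into its limit at about 48°. Instead I'll level the cup, turn the handle to +y and pour sideways.

Request:
carry_out(deltas=[0.006,0,-0.01,0,-0.1,0,0.012,0,-0.016,0,-0.2,0,0.018,0,-0.022,0,-0.3,0,0.024,0,-0.027,0,-0.4,0,0.0285,0,-0.03,0,-0.491,0])

```text
time: 19.95
eef_pos: [0.6724, 0.025, 0.2655]
tcp_rot: [1.0, 0.001, 0.0, 0.0]
contact_force: [0.3, 0.4, -2.6]
opening: 0.144
finger_force: 107.6
```

Request:
carry_out(deltas=[0,0,0,0,0,0,0,0,0,0,0,0])

```text
time: 20.2
eef_pos: [0.6707, 0.0251, 0.263]
tcp_rot: [1.0, 0.001, 0.0, 0.0]
contact_force: [0.1, -1.4, -2.6]
opening: 0.14
finger_force: 107.6
```

```bash
cat > pour.py <<'E'
from h import *
D=R.from_matrix(np.diag([1.,-1,-1])); l=np.array([-.164,0,-.016])
def pose(lip,deg,yaw): 
    r=R.from_euler("z",yaw,degrees=True)*D*R.from_euler("y",deg,degrees=True); return np.asarray(lip)-r.apply(l),r
def rows(seq):
    s=ctrl.get_state(); r=R.from_quat(s["tcp_rot"]); print(s["time"],s["qpos"].round(3),"lip",(s["eef_pos"]+r.apply(l)).round(4),"tilt",np.degrees(np.arcsin(r.as_matrix()[2,0])).round(1),"yaw",np.degrees(np.arctan2(r.as_matrix()[1,0],r.as_matrix()[0,0])).round(1))
    for lip,deg,yaw in seq: print(deg,yaw,delta(*pose(lip,deg,yaw)).tolist())
E
python3 - <<'E'
from pour import *
rows([((.500,.033,.28),0,y) for y in(9,18,27,36,45)])
E
```

```text
20.2 [-0.114  0.257  1.555  0.     1.33   1.455] lip [0.5067 0.0248 0.2789] tilt 0.0 yaw 0.1
0 9 [-0.0086, -0.0336, -0.001, 0.0, -0.0002, -0.1551]
0 18 [-0.0146, -0.0586, -0.001, 0.0001, -0.0002, -0.3121]
0 27 [-0.0244, -0.0824, -0.001, 0.0001, -0.0002, -0.4692]
0 36 [-0.0378, -0.1044, -0.001, 0.0001, -0.0002, -0.6263]
0 45 [-0.0545, -0.124, -0.001, 0.0001, -0.0002, -0.7834]
```

Request:
carry_out(deltas=[-0.004,-0.028,0,0,0,-0.155,-0.011,-0.055,0,0,0,-0.312,-0.022,-0.081,0,0,0,-0.469,-0.0365,-0.104,0,0,0,-0.626,-0.0545,-0.124,0,0,0,-0.783])

```text
time: 20.82
eef_pos: [0.6146, 0.1497, 0.2629]
tcp_rot: [0.923, 0.385, -0.0, -0.0]
contact_force: [-0.5, -0.2, -3.0]
opening: 0.144
finger_force: 107.6
```

Request:
carry_out(deltas=[-0.002,-0.026,0,0,0,-0.157,-0.008,-0.051,0,0,0,-0.314,-0.018,-0.0745,0,0,0,-0.471,-0.031,-0.0965,0,0,0,-0.628,-0.048,-0.116,0,0,0,-0.785])

```text
time: 21.45
eef_pos: [0.4981, 0.1974, 0.263]
tcp_rot: [0.705, 0.709, -0.0, -0.001]
contact_force: [-0.4, 0.7, -1.5]
opening: 0.145
finger_force: 107.6
```

Request:
carry_out(deltas=[0,0,0,0,0,0,0,0,0,0,0,0])

```text
time: 21.7
eef_pos: [0.5, 0.1969, 0.2634]
tcp_rot: [0.708, 0.706, 0.0, -0.0]
contact_force: [0.4, 0.1, -2.2]
opening: 0.14
finger_force: 107.6
```

```bash
python3 - <<'E'
from pour import *
rows([((.4977,.0355,z),d,90) for z,d in((.25,6),(.23,12),(.2,18),(.175,24),(.16,30))])
p,W=shot("side","s9"); w=W.reshape(-1,3); e=ctrl.get_state()["eef_pos"]
w=w[(w[:,2]>.235)&(w[:,2]<.31)&(w[:,1]<e[1]-.1)&(w[:,1]>e[1]-.2)&(abs(w[:,0]-e[0])<.045)];print(np.percentile(w,[1,99],axis=0).round(4).tolist())
print([(np.round(r["uv"]).astype(int).tolist(),round(r["score"],2)) for r in ctrl.find_in("side","nut0") if r["score"]>.3])
E
```

```text
21.7 [ 0.186 -0.044  1.88   0.     1.305  0.189] lip [0.4995 0.0329 0.2794] tilt 0.0 yaw 89.8
6 90 [0.0034, -0.0023, 0.0122, 0.0005, 0.1044, -0.0028]
12 90 [0.0023, -0.0023, 0.015, 0.0006, 0.2091, -0.0027]
18 90 [-0.0005, -0.0023, 0.028, 0.0007, 0.3138, -0.0027]
24 90 [-0.0051, -0.0023, 0.0363, 0.0009, 0.4185, -0.0027]
30 90 [-0.0114, -0.0023, 0.0353, 0.001, 0.5233, -0.0026]
[[0.4667, 0.0333, 0.2468], [0.5271, 0.0963, 0.2948]]
[]
```

Request:
carry_out(deltas=[0.003,-0.002,0.012,0,0.104,0,0.002,-0.002,0.015,0,0.209,0,-0.0005,-0.002,0.028,0,0.314,0,-0.005,-0.002,0.036,0,0.419,0,-0.0115,-0.002,0.035,0,0.523,0])

```text
time: 22.42
eef_pos: [0.4979, 0.1847, 0.2272]
tcp_rot: [0.684, 0.682, 0.183, -0.184]
contact_force: [-0.2, 0.1, -2.7]
opening: 0.146
finger_force: 107.7
```

Request:
carry_out(deltas=[0,0,0,0,0,0,0,0,0,0,0,0])

```text
time: 22.68
eef_pos: [0.4983, 0.1853, 0.2285]
tcp_rot: [0.684, 0.683, 0.182, -0.182]
contact_force: [-0.1, -0.8, -2.5]
opening: 0.141
finger_force: 107.7
```

```bash
python3 - <<'E'
from pour import *
rows([((.4977,.0365,z),d,90) for z,d in((.15,33),(.14,36),(.13,39),(.124,42),(.12,45))])
p,W=shot("side","s10"); cv2.imwrite("pics/s10c.png",cv2.resize(p[100:360,180:480,::-1],None,fx=2,fy=2))
E
```

```text
22.675 [-0.08  -0.067  2.029  0.546  1.272 -0.268] lip [0.4981 0.0352 0.1606] tilt 29.9 yaw 89.9
33 90 [-0.0035, -0.0006, 0.0009, 0.0003, 0.0545, -0.0016]
36 90 [-0.0084, -0.0006, 0.001, 0.0003, 0.1069, -0.0016]
39 90 [-0.0136, -0.0006, 0.001, 0.0004, 0.1592, -0.0016]
42 90 [-0.0174, -0.0006, -0.0024, 0.0004, 0.2116, -0.0016]
45 90 [-0.0206, -0.0006, -0.0074, 0.0005, 0.264, -0.0016]
```

View pics/s10c.png

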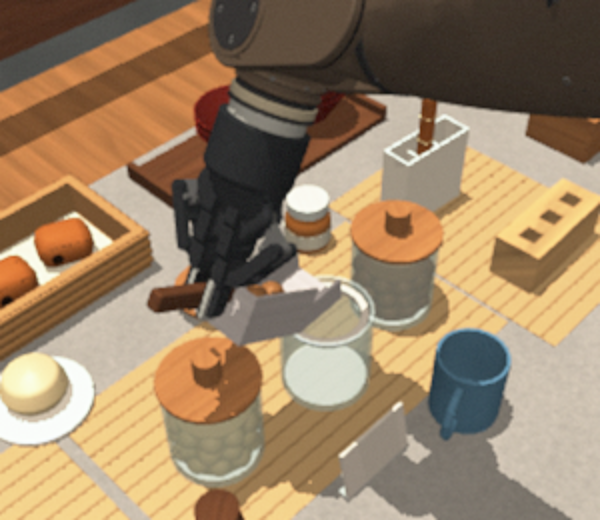

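The tilted cup's lip (340,290) is over the jar mouth, and the stick stands in the holder. Now I'll tip further.

Request:
carry_out(deltas=[-0.0035,0,0.001,0,0.054,0,-0.0085,0,0.001,0,0.107,0,-0.0135,0,0.001,0,0.159,0,-0.0175,0,-0.002,0,0.212,0,-0.0205,0,-0.007,0,0.264,0])

```text
time: 23.35
eef_pos: [0.4978, 0.1647, 0.2244]
tcp_rot: [0.653, 0.653, 0.271, -0.271]
contact_force: [0.1, 0.3, -2.4]
opening: 0.144
finger_force: 107.7
```

```bash
python3 - <<'E'
from pour import *
rows([((.4977,.0365,z),d,90) for z,d in((.12,48),(.12,51),(.12,54),(.12,57),(.12,60))])
E
```

```text
23.35 [-0.228 -0.023  2.075  0.778  1.386 -0.497] lip [0.4979 0.0376 0.1195] tilt 45.1 yaw 90.0
48 90 [0.0001, -0.0001, -0.0095, -0.0007, 0.051, 0.0003]
51 90 [0.0003, -0.0001, -0.0181, -0.0007, 0.1033, 0.0003]
54 90 [0.0, -0.0002, -0.0267, -0.0007, 0.1557, 0.0003]
57 90 [-0.0007, -0.0002, -0.0353, -0.0007, 0.208, 0.0002]
60 90 [-0.0019, -0.0002, -0.0439, -0.0008, 0.2604, 0.0002]
```

Request:
carry_out(deltas=[0,0,-0.0095,0,0.051,0,0,0,-0.018,0,0.103,0,0,0,-0.0265,0,0.156,0,0,0,-0.031,0,0.18,0,0,0,-0.035,0,0.208,0])

```text
time: 23.98
eef_pos: [0.4979, 0.1397, 0.2492]
tcp_rot: [0.621, 0.621, 0.337, -0.337]
contact_force: [-0.1, 1.0, -2.2]
opening: 0.145
finger_force: 107.8
```

Request:
carry_out(deltas=[0,0,0,0,0,0,0,0,0,0,0,0,0,0,0,0,0,0,0,0,0,0,0,0,0,0,0,0,0,0])

```text
time: 24.6
eef_pos: [0.4977, 0.1395, 0.2487]
tcp_rot: [0.622, 0.621, 0.337, -0.338]
contact_force: [-0.2, -0.2, -2.5]
opening: 0.141
finger_force: 107.8
```

```bash
python3 - <<'E'
from pour import *
rows([((.4977,.0365,.12),d,90) for d in(60,63)])
p,W=shot("side","s11"); cv2.imwrite("pics/s11c.png",cv2.resize(p[160:340,250:450,::-1],None,fx=3,fy=3))
E
```

```text
24.6 [-0.341  0.008  2.076  0.912  1.548 -0.606] lip [0.4975 0.0368 0.1199] tilt 57.0 yaw 89.9
60 90 [0.0006, -0.0, -0.0089, 0.0002, 0.0523, -0.0013]
63 90 [0.0007, -0.0, -0.0175, 0.0003, 0.1046, -0.0013]
```

View pics/s11c.png

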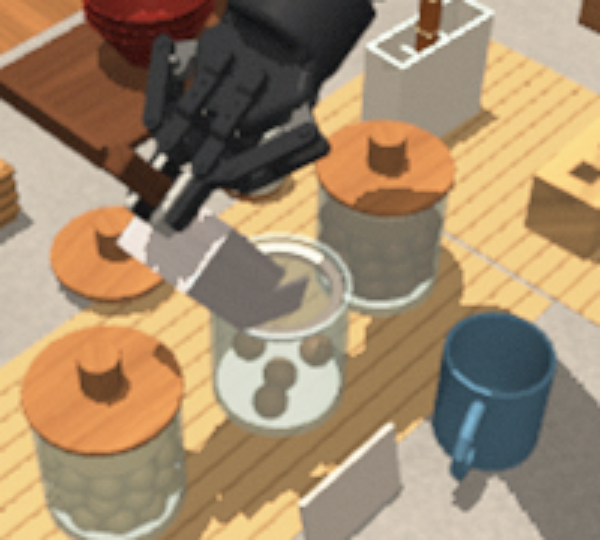

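The jar holds all four nuts, at (250,345), (318,348), (280,375) and (268,402) in the crop. Level the cup and take it back.

```bash
python3 - <<'E'
from pour import *
rows([((.4985,.0365,z),d,90) for z,d in((.14,49),(.17,40),(.20,31),(.23,22),(.26,13))])
E
```

```text
24.65 [-0.341  0.008  2.076  0.912  1.548 -0.606] lip [0.4975 0.0367 0.1199] tilt 57.0 yaw 89.9
49 90 [0.0129, 0.0008, 0.0115, 0.0002, -0.1397, -0.0013]
40 90 [0.0301, 0.0007, 0.0198, 0.0001, -0.2968, -0.0014]
31 90 [0.0435, 0.0007, 0.0265, -0.0, -0.4539, -0.0014]
22 90 [0.0534, 0.0007, 0.031, -0.0001, -0.611, -0.0014]
13 90 [0.0603, 0.0007, 0.033, -0.0002, -0.768, -0.0014]
```

Request:
carry_out(deltas=[0.013,0,0.0115,0,-0.14,0,0.03,0,0.02,0,-0.297,0,0.0435,0,0.0265,0,-0.454,0,0.0535,0,0.031,0,-0.611,0,0.06,0,0.033,0,-0.768,0])

```text
time: 25.28
eef_pos: [0.4978, 0.2003, 0.2822]
tcp_rot: [0.703, 0.702, 0.079, -0.079]
contact_force: [0.5, 0.1, -1.6]
opening: 0.142
finger_force: 107.7
```

```bash
python3 - <<'E'
from pour import *
rows([((.4985,.0365,.28),0,90)])
E
```

```text
25.275 [ 0.088 -0.097  1.907  0.23   1.317  0.033] lip [0.4976 0.0368 0.2615] tilt 12.8 yaw 89.9
0 90 [-0.0039, 0.0007, 0.0178, 0.0006, -0.2232, -0.0012]
```

Request:
carry_out(deltas=[-0.002,0,0.009,0,-0.11,0,-0.004,0,0.018,0,-0.223,0,-0.004,0,0.018,0,-0.223,0,-0.004,0,0.018,0,-0.223,0])

```text
time: 25.78
eef_pos: [0.4977, 0.1999, 0.2626]
tcp_rot: [0.708, 0.707, 0.001, -0.003]
contact_force: [0.8, -0.0, -1.3]
opening: 0.146
finger_force: 107.7
```

```bash
python3 - <<'E'
from pour import *
rows([])
rot=R.from_euler("z",14.0,degrees=True)*D
d=delta([.5637,.4156,.263],rot); print(d)
# intermediate rows
from scipy.spatial.transform import Slerp
s=ctrl.get_state();T=R.from_quat(s["tcp_rot"]);sl=Slerp([0,1],R.concatenate([T,rot]))
for f in np.arange(1,9)/8: print(delta(s["eef_pos"]+f*(np.array([.5637,.4156,.263])-s["eef_pos"]),sl(f)).tolist())
p,W=shot("top","t12"); shot("side","s12")
for c in("side","top"):
    for q in("nut0","lid","scoop"): print(c,q,[(np.round(r["uv"]).astype(int).tolist(),round(r["score"],2)) for r in ctrl.find_in(c,q) if r["score"]>.3])
E
```

```text
25.775 [ 0.19  -0.046  1.883  0.006  1.304  0.189] lip [0.4975 0.0358 0.2777] tilt 0.3 yaw 89.9
[ 2.1570e-01  6.5800e-02  8.0000e-04 -5.3000e-03 -3.8000e-03  1.3253e+00]
[0.027, 0.0082, 0.0001, -0.0007, -0.0005, 0.1657]
[0.0539, 0.0164, 0.0002, -0.0013, -0.001, 0.3313]
[0.0809, 0.0247, 0.0003, -0.002, -0.0014, 0.497]
[0.1079, 0.0329, 0.0004, -0.0027, -0.0019, 0.6626]
[0.1348, 0.0411, 0.0005, -0.0033, -0.0024, 0.8283]
[0.1618, 0.0493, 0.0006, -0.004, -0.0029, 0.994]
[0.1888, 0.0575, 0.0007, -0.0046, -0.0034, 1.1596]
[0.2157, 0.0658, 0.0008, -0.0053, -0.0038, 1.3253]
side nut0 []
side lid [([379, 220], 0.78), ([286, 289], 0.58)]
side scoop [([347, 272], 0.65), ([310, 222], 0.61)]
top nut0 [([320, 279], 0.62), ([305, 277], 0.59), ([299, 281], 0.58), ([308, 259], 0.5)]
top lid [([380, 259], 0.96), ([309, 190], 0.93), ([226, 245], 0.8), ([379, 193], 0.59)]
top scoop [([249, 267], 0.79)]
```

View pics/t12.png

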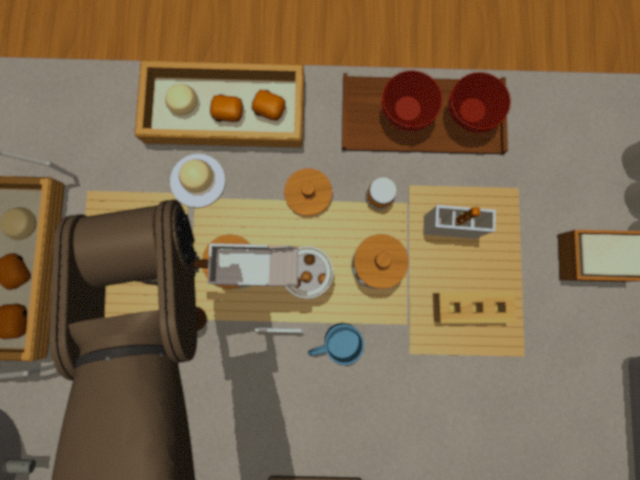

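The cup at (250,267) is empty, the nuts are in the jar at (308,272), the lid is still at (308,190), and the rack is empty. Returning the cup.

Request:
carry_out(deltas=[0.027,0.008,0,0,0,0.166,0.054,0.016,0,0,0,0.331,0.081,0.025,0,0,0,0.497,0.108,0.033,0,0,0,0.663,0.135,0.041,0,0,0,0.828])

```text
time: 26.8
eef_pos: [0.5394, 0.3357, 0.2631]
tcp_rot: [0.933, 0.36, 0.0, -0.002]
contact_force: [0.2, 0.5, -2.3]
opening: 0.144
finger_force: 107.8
```

```bash
python3 - <<'E'
from pour import *
rot=R.from_euler("z",14.0,degrees=True)*D
rows([]); print(delta([.5637,.4156,.263],rot))
E
```

```text
26.8 [0.396 0.177 1.648 0.004 1.315 1.229] lip [0.4179 0.2255 0.2787] tilt 0.1 yaw 42.2
[ 7.170e-02 -4.290e-02  4.000e-04 -3.900e-03 -1.400e-03  4.919e-01]
```

Request:
carry_out(deltas=[0.024,-0.014,0,0,0,0.164,0.048,-0.029,0,0,0,0.328,0.072,-0.043,0,0,0,0.492,0.072,-0.043,0,0,0,0.492,0.072,-0.043,0,0,0,0.492])

```text
time: 27.42
eef_pos: [0.5629, 0.4147, 0.2631]
tcp_rot: [0.992, 0.125, -0.0, -0.002]
contact_force: [-0.0, -0.5, -1.1]
opening: 0.141
finger_force: 107.7
```

Request:
carry_out(deltas=[0,0,0.05,0,0,0,0,0,0.1,0,0,0,0,0,0.15,0,0,0,0,0,0.19,0,0,0,0,0,0.22,0,0,0])

```text
time: 28.05
eef_pos: [0.562, 0.4145, 0.0413]
tcp_rot: [0.992, 0.125, -0.001, -0.001]
contact_force: [0.2, -0.1, -1.8]
opening: 0.14
finger_force: 107.7
```

```bash
python3 - <<'E'
from pour import *
rot=R.from_euler("z",14.0,degrees=True)*D
rows([]); print(delta([.5637,.4156,.021],rot),ctrl.get_state()["eef_pos"])
E
```

```text
28.05 [0.489 0.531 1.622 0.004 0.991 1.808] lip [0.4031 0.3739 0.0577] tilt -0.1 yaw 14.3
[ 0.002  -0.0006  0.0203 -0.0032  0.0024  0.0057] [0.56196008 0.41451318 0.04126363]
```

Request:
carry_out(deltas=[0,0,0.008,-0.003,0,0,0,0,0.014,-0.003,0,0,0,0,0.018,-0.003,0,0,0,0,0.02,-0.003,0,0,0,0,0.021,-0.003,0,0])

```text
time: 28.68
eef_pos: [0.5631, 0.4164, 0.0231]
tcp_rot: [0.992, 0.125, 0.0, -0.001]
contact_force: [-0.4, -1.2, -1.5]
opening: 0.139
finger_force: 107.7
```

Request:
carry_out(deltas=[0,0,0,0,0,0,0,0,0,0,0,0,0,0,0,0,0,0,0,0,0,0,0,0], grip=100, grip_force=40)

```text
time: 29.18
eef_pos: [0.5628, 0.4163, 0.0226]
tcp_rot: [0.992, 0.125, 0.0, -0.001]
contact_force: [-0.4, 0.0, 0.5]
opening: 0.973
finger_force: 0.0
```

Request:
carry_out(deltas=[0,0,-0.05,0,0,0,0,0,-0.1,0,0,0,0,0,-0.15,0,0,0,0,0,-0.2,0,0,0,0,0,-0.22,0,0,0])

```text
time: 29.8
eef_pos: [0.5641, 0.4167, 0.2472]
tcp_rot: [0.992, 0.125, 0.003, -0.002]
contact_force: [0.6, 0.2, -0.5]
opening: 1.006
finger_force: 0.0
```

```bash
python3 - <<'E'
from pour import *
p,W=shot("side","s13"); w=W.reshape(-1,3); 
k=(abs(w[:,0]-.48)<.15)&(abs(w[:,1]-.4)<.09)&(w[:,2]>.03)&(w[:,2]<.09); q=w[k]; print("scoop",cv2.minAreaRect((q[:,:2]*1000).astype(np.float32)),np.percentile(q[:,2],99))
pt,Wt=shot("top","t13"); W0=cloud("top",np.load("pics/top0.npy"))
for n,X in(("now top",Wt),("side",W)):
    X=X.reshape(-1,3); s=X[(np.hypot(X[:,0]-.674,X[:,1]-.031)<.12)&(X[:,2]>.015)&(X[:,2]<.027)&(X[:,0]<.76)&(X[:,0]>.58)&(X[:,1]>-.06)&(X[:,1]<.14)]
    print(n,len(s),cv2.minEnclosingCircle((s[:,:2]*1000).astype(np.float32)) if len(s) else "",(np.percentile(s,1,axis=0)+np.percentile(s,99,axis=0))/2)
    kb=X[(np.hypot(X[:,0]-.674,X[:,1]-.031)<.08)&(X[:,2]>.046)&(X[:,2]<.058)&(X[:,1]>-.06)]; print("knob",len(kb),kb.mean(0))
print([(np.round(r["uv"]).astype(int).tolist(),round(r["score"],2)) for r in ctrl.find_in("top","lid") if r["score"]>.3])
rows([]); print(delta([.6735,.031,.24],D))
E
```

```text
scoop ((509.7543029785156, 401.0759582519531), (224.11032104492188, 61.10472106933594), 14.619016647338867) 0.05264296190345129
now top 1639 ((675.356689453125, 32.73167037963867), 52.311927795410156) [0.67487199 0.03247857 0.02164694]
knob 140 [0.67470727 0.03268147 0.05159392]
side 922 ((672.8787231445312, 29.39647102355957), 53.20139694213867) [0.67149112 0.0292813  0.02200248]
knob 91 [0.67062945 0.02935074 0.05213218]
[([310, 190], 0.89), ([381, 262], 0.62), ([228, 265], 0.61)]
29.95 [4.910e-01 3.320e-01 1.499e+00 1.000e-03 1.309e+00 1.812e+00] lip [0.4039 0.3754 0.2582] tilt 0.0 yaw 14.3
[ 1.210e-02  4.003e-01  1.800e-03 -1.300e-03 -3.000e-04  2.498e-01]
```

The cup is upright in its place and the lid has not moved. Going to the lid.

Request:
carry_out(deltas=[0.002,0.06,0,0,0,0.04,0.004,0.12,0,0,0,0.08,0.006,0.18,0,0,0,0.12,0.008,0.24,0,0,0,0.16,0.01,0.3,0,0,0,0.2], grip=80)

```text
time: 30.58
eef_pos: [0.6453, 0.1258, 0.2376]
tcp_rot: [1.0, 0.024, -0.003, -0.001]
contact_force: [0.6, 0.4, 0.0]
opening: 0.797
finger_force: 0.0
```

```bash
python3 - <<'E'
from pour import *
print(delta([.6732,.031,.1],D),ctrl.get_state()["eef_pos"])
E
```

```text
[ 0.0242  0.0962  0.1374 -0.0011  0.0068  0.0485] [0.64533917 0.12578001 0.23763401]
```

Request:
carry_out(deltas=[0.012,0.05,0,0,0.006,0.025,0.024,0.096,0,0,0.006,0.048,0.024,0.096,0.06,0,0.006,0.048,0.024,0.096,0.11,0,0.006,0.048,0.024,0.096,0.137,0,0.006,0.048])

```text
time: 31.2
eef_pos: [0.6707, 0.0332, 0.0965]
tcp_rot: [1.0, 0.001, -0.003, -0.001]
contact_force: [-0.6, 0.1, -0.7]
opening: 0.8
finger_force: 0.0
```

Request:
carry_out(deltas=[0,0,0,0,0,0,0,0,0,0,0,0])

```text
time: 31.45
eef_pos: [0.6752, 0.0332, 0.1045]
tcp_rot: [1.0, 0.001, 0.002, -0.001]
contact_force: [1.1, -0.3, 0.6]
opening: 0.799
finger_force: 0.0
```

```bash
python3 - <<'E'
from pour import *
print(delta([.6732,.031,.025],D),ctrl.get_state()["eef_pos"])
E
```

```text
[-0.0024  0.0023  0.0795 -0.0013 -0.005   0.0019] [0.67524267 0.03323911 0.10454738]
```

Request:
carry_out(deltas=[-0.001,0.002,0.03,0,-0.002,0,-0.001,0.002,0.055,0,-0.002,0,-0.001,0.002,0.068,0,-0.002,0,-0.001,0.002,0.073,0,-0.002,0,-0.001,0.002,0.073,0,-0.002,0])

```text
time: 32.08
eef_pos: [0.6754, 0.0313, 0.0329]
tcp_rot: [1.0, 0.001, 0.003, -0.001]
contact_force: [-0.6, -0.1, 0.2]
opening: 0.797
finger_force: 0.0
```

Request:
carry_out(deltas=[0,0,0,0,0,0,0,0,0.002,0,0,0,0,0,0.002,0,0,0])

```text
time: 32.45
eef_pos: [0.6748, 0.0313, 0.0301]
tcp_rot: [1.0, 0.001, 0.002, -0.001]
contact_force: [-0.0, 0.6, 0.7]
opening: 0.797
finger_force: 0.0
```

Request:
carry_out(deltas=[-0.0015,0,0.002,0,-0.004,0,-0.0015,0,0.004,0,-0.004,0,-0.0015,0,0.004,0,-0.004,0])

```text
time: 32.83
eef_pos: [0.673, 0.0313, 0.0255]
tcp_rot: [1.0, 0.001, -0.0, -0.001]
contact_force: [0.0, 0.2, 0.1]
opening: 0.801
finger_force: 0.0
```

Request:
carry_out(deltas=[0,0,0,0,0,0,0,0,0,0,0,0,0,0,0,0,0,0,0,0,0,0,0,0,0,0,0,0,0,0], grip=0, grip_force=60)

```text
time: 33.45
eef_pos: [0.6736, 0.0313, 0.0264]
tcp_rot: [1.0, 0.001, 0.0, -0.001]
contact_force: [0.1, 0.1, 2.4]
opening: 0.308
finger_force: 59.6
```

Request:
carry_out(deltas=[0,0,-0.02,0,0,0,0,0,-0.06,0,0,0,0,0,-0.11,0,0,0,0,0,-0.15,0,0,0,0,0,-0.18,0,0,0])

```text
time: 34.08
eef_pos: [0.6737, 0.0311, 0.2096]
tcp_rot: [1.0, 0.001, 0.001, -0.0]
contact_force: [1.0, -0.6, -1.4]
opening: 0.308
finger_force: 59.3
```

Request:
carry_out(deltas=[0,0,0,0,0,0,0,0,0,0,0,0])

```text
time: 34.33
eef_pos: [0.6724, 0.0312, 0.2045]
tcp_rot: [1.0, 0.001, -0.001, -0.001]
contact_force: [-0.7, 0.0, -2.2]
opening: 0.306
finger_force: 59.3
```

```bash
python3 - <<'E'
from pour import *
s=ctrl.get_state();e=s["eef_pos"];print(e,s["opening"])
for n in("top","side"):
    p,W=shot(n,n+"14"); X=W.reshape(-1,3)
    q=X[(np.hypot(X[:,0]-e[0],X[:,1]-e[1])<.07)&(X[:,2]<e[2]+.004)&(X[:,2]>e[2]-.035)]
    f=q[q[:,2]>e[2]-.012]
    A=np.c_[f[:,:2]-e[:2],np.ones(len(f))]; 
    for _ in range(5):
        c=np.linalg.lstsq(A,f[:,2],rcond=None)[0]; r=abs(f[:,2]-A@c); f,A=f[r<.003],A[r<.003]
    print(n,len(q),len(f),"plane",c.round(4),"mid",((np.percentile(f,1,axis=0)+np.percentile(f,99,axis=0))/2).round(4),cv2.minEnclosingCircle((f[:,:2]*1000).astype(np.float32)))
    j=X[(np.hypot(X[:,0]-.4975,X[:,1]-.0257)<.06)&(X[:,2]>.102)&(X[:,2]<.116)]
    if len(j): print("jar",len(j),((np.percentile(j,1,axis=0)+np.percentile(j,99,axis=0))/2).round(4))
    if n=="side": cv2.imwrite("pics/s14c.png",cv2.resize(p[130:350,200:460,::-1],None,fx=2,fy=2))
E
```

```text
[0.67238522 0.03117485 0.2044971 ] 0.3058845485582985Traceback (most recent call last):
  File "<stdin>", line 10, in <module>
    return _quantile_unchecked(
        a, q, axis, out, overwrite_input, method, keepdims, weights)
    return _ureduce(a,
                    func=_quantile_ureduce_func,
    ...<5 lines>...
                    overwrite_input=overwrite_input,
                    method=method)
    r = func(a, **kwargs)
    result = _quantile(arr,
                       quantiles=q,
    ...<2 lines>...
                       out=out,
                       weights=wgt)
    slices_having_nans = np.isnan(arr[-1, ...])
                                  ~~~^^^^^^^^^
IndexError: index -1 is out of bounds for axis 0 with size 0
```

```bash
python3 - <<'E'
from pour import *
s=ctrl.get_state();e=s["eef_pos"];print(e,s["opening"])
p,W=shot("side","side14"); X=W.reshape(-1,3)
cv2.imwrite("pics/s14c.png",cv2.resize(p[130:350,200:460,::-1],None,fx=2,fy=2))
q=X[(np.hypot(X[:,0]-e[0],X[:,1]-e[1])<.07)&(X[:,2]<e[2]+.03)&(X[:,2]>e[2]-.04)]
print(len(q),np.histogram(q[:,2]-e[2],14))
c,A,f=None,None,q[(q[:,2]>e[2]-.012)&(q[:,2]<e[2]+.004)]
for _ in range(5):
    A=np.c_[f[:,:2]-e[:2],np.ones(len(f))]; c=np.linalg.lstsq(A,f[:,2],rcond=None)[0]; f=f[abs(f[:,2]-A@c)<.003]
print(len(f),"plane",c.round(4),"mid",((np.percentile(f,1,axis=0)+np.percentile(f,99,axis=0))/2).round(4),cv2.minEnclosingCircle((f[:,:2]*1000).astype(np.float32)))
j=X[(np.hypot(X[:,0]-.4975,X[:,1]-.0257)<.06)&(X[:,2]>.102)&(X[:,2]<.116)]
print("jar",len(j),((np.percentile(j,1,axis=0)+np.percentile(j,99,axis=0))/2).round(4))
E
```

```text
[0.67204611 0.03118816 0.20354268] 0.30547231069762937
1232 (array([ 25,  35,   6,   2,  65, 772,  42,  23,  27,  40,  36,  40,  59,
        60]), array([-0.02542751, -0.0214708 , -0.01751409, -0.01355738, -0.00960066,
       -0.00564395, -0.00168724,  0.00226947,  0.00622619,  0.0101829 ,
        0.01413961,  0.01809632,  0.02205304,  0.02600975,  0.02996646]))
834 plane [ 0.0019 -0.0047  0.2   ] mid [0.6687 0.0303 0.1998] ((671.2998046875, 30.38334083557129), 52.613014221191406)
jar 810 [0.4957 0.024  0.1076]
```

View pics/s14c.png

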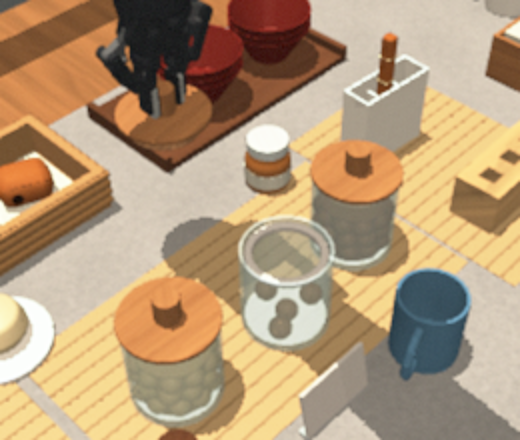

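The lid is held level, the nuts are in the jar and the stick stands in the holder. Moving over the jar.

Request:
carry_out(deltas=[-0.04,0.001,0,0,0,0,-0.08,0.003,0,0,0,0,-0.12,0.004,0,0,0,0,-0.155,0.006,0,0,0,0,-0.175,0.006,0,0,0,0])

```text
time: 35.05
eef_pos: [0.4958, 0.0249, 0.2039]
tcp_rot: [1.0, 0.001, -0.002, -0.001]
contact_force: [-0.0, -0.1, -1.3]
opening: 0.305
finger_force: 59.3
```

Request:
carry_out(deltas=[0,0,0,0,0,0,0,0,0,0,0,0,0,0,0,0,0,0])

```text
time: 35.42
eef_pos: [0.499, 0.0247, 0.2057]
tcp_rot: [1.0, 0.001, -0.0, -0.001]
contact_force: [-0.2, 0.6, -0.3]
opening: 0.311
finger_force: 59.3
```

```bash
python3 - <<'E'
from pour import *
s=ctrl.get_state();e=s["eef_pos"];print(e,s["contact_force"])
p,W=shot("side","side15"); X=W.reshape(-1,3)
q=X[(np.hypot(X[:,0]-e[0],X[:,1]-e[1])<.07)&(X[:,2]<e[2]+.004)&(X[:,2]>e[2]-.012)];f=q
for _ in range(5):
    A=np.c_[f[:,:2]-e[:2],np.ones(len(f))]; c=np.linalg.lstsq(A,f[:,2],rcond=None)[0]; f=f[abs(f[:,2]-A@c)<.003]
print(len(f),"plane",c.round(4),"mid",((np.percentile(f,1,axis=0)+np.percentile(f,99,axis=0))/2).round(4),cv2.minEnclosingCircle((f[:,:2]*1000).astype(np.float32)))
print(delta([.4978,.0255,.14],D))
E
```

```text
[0.49897135 0.0246858  0.20568498] [-0.20366947  0.5506046  -0.27675447]
1095 plane [ 0.0014 -0.0025  0.2025] mid [0.4963 0.0241 0.2023] ((497.5707702636719, 23.716583251953125), 52.25637435913086)
[-0.0011 -0.0007  0.0658 -0.0013  0.0006  0.0018]
```

Request:
carry_out(deltas=[-0.001,0,0.02,0,0,0,-0.001,0,0.04,0,0,0,-0.001,0,0.054,0,0,0,-0.001,0,0.062,0,0,0,-0.001,0,0.066,0,0,0])

```text
time: 36.1
eef_pos: [0.4975, 0.0248, 0.1398]
tcp_rot: [1.0, 0.001, -0.0, -0.001]
contact_force: [-0.4, -0.1, -1.2]
opening: 0.307
finger_force: 59.3
```

Request:
carry_out(deltas=[0,0,0.002,0,0,0,0,0,0.004,0,0,0,0,0,0.006,0,0,0,0,0,0.008,0,0,0,0,0,0.008,0,0,0])

```text
time: 36.72
eef_pos: [0.4975, 0.0248, 0.1321]
tcp_rot: [1.0, 0.001, 0.0, -0.001]
contact_force: [0.8, 0.3, -2.3]
opening: 0.308
finger_force: 59.3
```

Request:
carry_out(deltas=[0,0,0.002,0,0,0,0,0,0.004,0,0,0,0,0,0.005,0,0,0,0,0,0.006,0,0,0,0,0,0.006,0,0,0])

```text
time: 37.35
eef_pos: [0.4975, 0.0248, 0.126]
tcp_rot: [1.0, 0.001, 0.0, -0.001]
contact_force: [-1.5, -0.0, 4.5]
opening: 0.31
finger_force: 59.4
```

Request:
carry_out(deltas=[0,0,0.002,0,0,0,0,0,0.004,0,0,0,0,0,0.006,0,0,0,0,0,0.007,0,0,0,0,0,0.007,0,0,0])

```text
time: 37.98
eef_pos: [0.4975, 0.0248, 0.1202]
tcp_rot: [1.0, 0.001, -0.0, -0.001]
contact_force: [-4.5, 0.8, 10.9]
opening: 0.308
finger_force: 60.6
```

Request:
carry_out(deltas=[0,0,0.002,0,0,0,0,0,0.003,0,0,0,0,0,0.004,0,0,0,0,0,0.004,0,0,0])

```text
time: 38.48
eef_pos: [0.4976, 0.0248, 0.1201]
tcp_rot: [1.0, 0.001, -0.001, -0.0]
contact_force: [-15.1, 0.3, 29.8]
opening: 0.308
finger_force: 62.5
```

Request:
carry_out(deltas=[0,0,-0.004,0,0,0,0,0,-0.004,0,0,0,0,0,-0.004,0,0,0,0,0,-0.004,0,0,0], grip=80)

```text
time: 38.98
eef_pos: [0.4969, 0.0249, 0.1181]
tcp_rot: [1.0, 0.001, -0.001, -0.001]
contact_force: [-0.1, -0.5, -0.4]
opening: 0.798
finger_force: 0.0
```

Request:
carry_out(deltas=[0,0,-0.04,0,0,0,0,0,-0.08,0,0,0,0,0,-0.08,0,0,0])

```text
time: 39.35
eef_pos: [0.4997, 0.0244, 0.2027]
tcp_rot: [1.0, 0.001, 0.004, -0.0]
contact_force: [0.0, -0.9, -0.8]
opening: 0.801
finger_force: 0.0
```

Request:
carry_out(deltas=[0,0,0,0,0,0,0,0,0,0,0,0,0,0,0,0,0,0], grip=0)

```text
time: 39.72
eef_pos: [0.4966, 0.0249, 0.1975]
tcp_rot: [1.0, 0.001, -0.001, -0.001]
contact_force: [-0.2, -0.3, -0.6]
opening: 0.164
finger_force: 0.0
```

```bash
python3 - <<'E'
from pour import *
s=ctrl.get_state();print(s["eef_pos"])
p,W=shot("side","side16"); X=W.reshape(-1,3)
for nm,c in(("jar",(.4955,.024)),("A",(.511,.172)),("B",(.519,-.1147))):
    r=np.hypot(X[:,0]-c[0],X[:,1]-c[1]); f=X[(r<.058)&(X[:,2]>.108)&(X[:,2]<.13)]
    for _ in range(4):
        A=np.c_[f[:,:2]-c,np.ones(len(f))]; k=np.linalg.lstsq(A,f[:,2],rcond=None)[0]; f=f[abs(f[:,2]-A@k)<.003]
    print(nm,"flange plane",k.round(4),"mid",((np.percentile(f,1,axis=0)+np.percentile(f,99,axis=0))/2).round(4),"knob",np.nanpercentile(X[r<.009,2],[50,90]).round(4))
E
```

```text
[0.49661343 0.02487689 0.19753051]
jar flange plane [-0.0007 -0.0043  0.117 ] mid [0.4962 0.024  0.1169] knob [0.231 0.485]
A flange plane [-0.0005  0.      0.1167] mid [0.5116 0.1717 0.1168] knob [0.1469 0.1484]
B flange plane [-0.0025 -0.0039  0.1172] mid [ 0.5188 -0.1155  0.1172] knob [0.1473 0.1489]
```

All three flanges sit at about 0.117, level and home. Retreat for a last look.

Request:
carry_out(deltas=[0,0,-0.05,0,0,0,0,0,-0.1,0,0,0,0,0.06,-0.12,0,0,0,0,0.12,-0.12,0,0,0,0,0.18,-0.12,0,0,0])

```text
time: 40.4
eef_pos: [0.4976, -0.157, 0.319]
tcp_rot: [1.0, 0.001, 0.0, -0.0]
contact_force: [1.4, -0.5, 0.2]
opening: -0.002
finger_force: 0.0
```

Request:
carry_out(deltas=[0,0,0,0,0,0,0,0,0,0,0,0,0,0,0,0,0,0,0,0,0,0,0,0])

```text
time: 40.9
eef_pos: [0.4979, -0.1541, 0.3188]
tcp_rot: [1.0, 0.002, -0.0, -0.001]
contact_force: [0.8, 0.8, 0.5]
opening: -0.001
finger_force: 0.0
```

```bash
python3 - <<'E'
from pour import *
for n in("side","top"):
    p,W=shot(n,n+"17"); X=W.reshape(-1,3)
    for nm,c in(("jar",(.497,.0257)),("A",(.5125,.173)),("B",(.5205,-.113))):
        r=np.hypot(X[:,0]-c[0],X[:,1]-c[1]); f=X[(r<.058)&(X[:,2]>.108)&(X[:,2]<.13)]
        if len(f)>50: print(n,nm,len(f),((np.percentile(f,1,axis=0)+np.percentile(f,99,axis=0))/2).round(4),"knob",np.nanmedian(X[r<.008,2]).round(4))
E
```

```text
side jar 1369 [0.496  0.0243 0.1173] knob 0.1473
side A 1676 [0.5114 0.172  0.1192] knob 0.1465
side B 1053 [ 0.5191 -0.1149  0.118 ] knob 0.1477
top jar 2183 [0.4998 0.0271 0.1156] knob 0.1452
top A 2176 [0.5143 0.1746 0.1159] knob 0.1454
top B 1903 [ 0.5227 -0.1083  0.1156] knob 0.6079
```

View pics/side17.png

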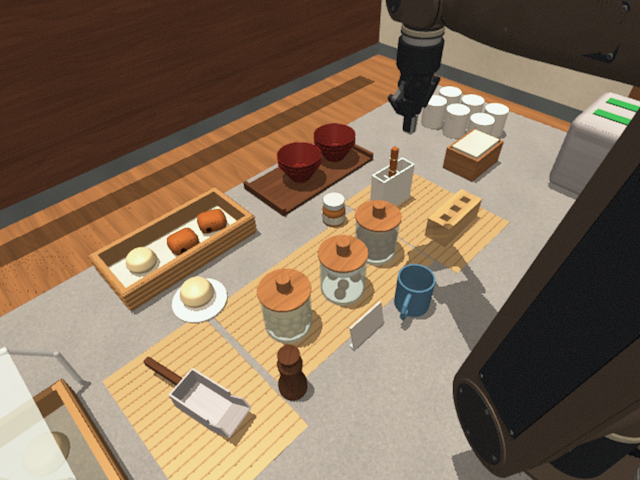

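The final picture shows all three lids flush, the empty cup upright at (210,400), and the stick in the holder at (393,165). The rack is empty and the bystanders have not moved. Handing in.

```bash
python3 -c "
from plant import ctrl
print(ctrl.sign_off())"
```

```text
the job is handed in; nothing more can be done
None
```

I handed the job in after 41 s of the 210 s; hand-in returned no verdict, but the last pictures show all four walnuts in the jar, all three lids pressed home, the only breadstick present down in the holder, the cup back upright, and the mill, jam jar and bun not visibly moved.

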